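Put the sample pans away: handles in, scan, tray home

ROBOT

A 6-joint arm with a two-finger parallel gripper is mounted at the origin on a cart in front of the work surface, level with it; the furniture and walls round the work are solid. World frame = base frame: x ahead of the robot, y to its left, z up, the work surface at z = 0. Lengths are in m, angles in rad, forces in N, time in s.
With the tool pointing down it reaches from about 0.35 to 0.775 m from the base axis. Payload 7.3 kg.
Tool frame: the origin (TCP) lies on the mounting face of the last link; the fingertips stand 178 mm ahead of it and the grasp point (between the pads) lies 159 mm ahead of it (robot.grip_depth is the distance from the TCP to the grasp point, in m); z points along the fingers, y is the line along which they close (so a half turn about z gives the same grasp; the last joint's range is limited). The gripper opens to 92 mm and grips with 3 to 60 N. Pads are 19 mm wide; open, the fingers measure 130 mm over their backs; the gripper's body (75 mm by 190 mm) begins 47 mm behind the grasp point.
Start: joints at [-0.146, 0.342, 1.524, -0, 1.275, -0.146], TCP at [0.525, 0, 0.405] pointing down, gripper open.
Joint ranges: [-2.53, 2.53], [-0.77, 2.02], [0.04, 2.7], [-1, 4.14], [0.28, 2.66], [-3.11, 3.11]. Speed limits (rad/s): [2.57, 2.57, 3.14, 3.14, 3.14, 3.14].

INTERFACE

Orientations are given as [roll, pitch, yaw] about the fixed x, y, z axes, in that order (R = Rz(yaw) Ry(pitch) Rx(roll)).
In Python, from cell import observe, cams, robot, models gives the robot as it stands.
- The arm moves only by the shell command python3 -m jog 'ROWS' [FORCE]. ROWS is JSON, a list of rows, each a list of 3 entries, a list of its own where there are three numbers: the shift along the tool's x, y, z each as a share of 0.4 m, from -1 to 1, then the turn about the tool's z as a share of pi rad, from -1 to 1, then the closure, from 0 (fully open) to 1 (shut). In form: [[[x, y, z], turn, jaw], ...]. A call has 1 to 12 rows; each row is the pose to reach, as a shift and turn from the pose commanded when the call began, along the tool's axes at that moment, turning the shorter way round; what a row does not reach only later rows make up. A row lasts 1/8 s, in which the tool goes at most 62.5 mm and 10.7 degrees, less where a joint would pass 70% of its speed; a pose out of reach is approached as far as the arm can. A call with a number of a shift or a turn outside -1 to 1 is refused whole. A call with a gripper value outside its range is refused whole. The fingers move at their own pace and stop on an object; FORCE is the grip in N (left out, the last holds). Time passes only in rows, so rows that repeat a pose let the fingers close. It gives the time, the measured TCP pose, the force, the opening and the grip force at its end, in the units of the state.
- observe(): the state, without advancing time (a new reading comes with each control period).
- cams.read_camera(name): name is "scene" or "side" or "wrist"; returns the picture (384x512x3 uint8, red, green, blue); there is no depth.
- cams.camera_model(name): a dict with "camera_matrix" (3x3 intrinsics, pixels), "pose" (4x4, takes a point from camera to world coordinates). Camera axes: x right, y down, z forward; pixel columns grow to the right and rows downward; lengths in m; the calibration is good to about 2 mm. A picture is of the moment at which its call begins: read the wrist's pose just before it. camera_model takes no time and is no camera call; for the wrist camera it gives the pose at the moment of the call.
- robot.hand_in(): hands the job in; it is judged then, once.
Trained networks look in the newest picture that a camera, given by its name, has taken for a name from the list of things; names that differ only in an ending like _2 or _b are one class to them, and where a whole thing is asked for, a point or a joint stands for the part that bears it (a point fixed in the world has none). Each returns a list of dicts, best first, with "confidence" (0 to 1); they miss things now and then, are a little off and sometimes report something else, mostly with a low value. They report only what shows in the picture. A call takes as long as a camera call. They do not tell look-alikes from the thing itself.
- models.find_in(target, camera): "position" ([x, y, z] in m, in world coordinates, good to about 4 mm: the middle of the surface that is visible of it).
- models.pinpoint(target, camera): "position" ([x, y, z] in m, in world coordinates, good to about 4 mm: a listed point, or the origin of a listed thing).
The state is a dict: "time": time; "qpos": joint angles; "qvel": joint speeds; "joint_efforts": joint torques, N m; "tool_pos": TCP position; "tool_rot": TCP orientation; "contact_force": force on the tool from outside, world axes, zero at the start; "torque": the same for the moment, N m; "opening": finger opening in m; "grip_force": force on a finger pad.
Only numpy, scipy, OpenCV 4.12 (cv2) and the standard library are available. Lean on these libraries where they do the work, as an engineer would, in place of code of your own. Each camera call takes 0.05 s, during which the arm holds its last target. There are 200 camera calls.

TASK

Book in the sample pans on the riser's pull-out tray and put them away: first swing every pan's handle in so that it points straight back, clear of its neighbours, each pan standing on its own felt pad; that brings the barcodes to the front. Then take the scanner and read the pans in order from left to right, holding it level and square in front of each barcode, a few centimetres off, steady for a second. Finally lay the scanner flat in its charging cradle, lined up with it, and push the tray fully home, without tipping a pan or disturbing the coffee glass.

Things in the scene. Friction and masses are not known exactly. Their poses are not given: they have to be found in the camera images.
- tray (a joint): pull-out steel tray of the riser: how far it has been pushed in, in m; 0 = fully out (end stop), 0.225 = fully home (end stop; its front edge flush with the riser's). It takes about 2.5 N plus light damping to slide and stays where it is left. 205 deep x 396 wide, floor 12 above the desk, rims 18 to 19 high; three round grey felt pads, diameter 116, 135 apart, centres 66 behind the front edge
- riser: desk riser, fixed: wooden board 215 deep x 450 wide x 12 on two side panels, open front, clear height 99, board top at 111, with a magazine (7) and, well back, a marker and a charger (28) on it. Origin: middle of its front edge at desk height, x pointing back, y left. With the tray fully out, a handle pointing straight back ends about 30 mm short of the riser's front edge
- tray_bar (a point): middle of the tray's round steel bar handle (diameter 10, 120 long across the tray, centre 20 above the desk, 40 in front of the tray's front edge); x axis points the way the tray is pushed home, z up
- place_left (a point): centre of the left felt pad on the tray floor (left, middle, right as seen from the robot: left = +y side); moves with the tray; x axis points straight back, into the riser, y to the left, z up
- place_middle (a point): centre of the middle felt pad on the tray floor (left, middle, right as seen from the robot: left = +y side); moves with the tray; x axis points straight back, into the riser, y to the left, z up
- place_right (a point): centre of the right felt pad on the tray floor (left, middle, right as seen from the robot: left = +y side); moves with the tray; x axis points straight back, into the riser, y to the left, z up
- pan_left: blue mini saucepan of the left pad, empty, may be absent: diameter 96, rim 52 high, 0.28 kg. Origin: centre of its underside; x along its handle, z up. Handle: wooden bar 18 wide x 12 thick on a steel neck, from 60 to 130 from the pan's centre line, level, its middle 72 above the pan's foot: it passes over the rim of a neighbouring pan but not past another handle
- pan_left_grip (a point): point in the middle of the blue pan's wooden handle, 95 from the pan's centre line, 72 above its foot; axes as the pan's
- pan_left_end (a point): outer end of the blue pan's handle, 130 from the pan's centre line; axes as the pan's
- pan_left_label (a point): centre of the blue pan's barcode sticker (about 26 x 22), on the outside wall on the far side from the handle, 31 above the pan's foot, 48 from its centre line; it faces along the pan's -x; axes as the pan's
- pan_middle: white mini saucepan of the middle pad, empty, may be absent: diameter 96, rim 52 high, 0.28 kg. Origin: centre of its underside; x along its handle, z up. Handle: wooden bar 18 wide x 12 thick on a steel neck, from 60 to 130 from the pan's centre line, level, its middle 72 above the pan's foot: it passes over the rim of a neighbouring pan but not past another handle
- pan_middle_grip (a point): point in the middle of the white pan's wooden handle, 95 from the pan's centre line, 72 above its foot; axes as the pan's
- pan_middle_end (a point): outer end of the white pan's handle, 130 from the pan's centre line; axes as the pan's
- pan_middle_label (a point): centre of the white pan's barcode sticker (about 26 x 22), on the outside wall on the far side from the handle, 31 above the pan's foot, 48 from its centre line; it faces along the pan's -x; axes as the pan's
- pan_right: green mini saucepan of the right pad, empty, may be absent: diameter 96, rim 52 high, 0.28 kg. Origin: centre of its underside; x along its handle, z up. Handle: wooden bar 18 wide x 12 thick on a steel neck, from 60 to 130 from the pan's centre line, level, its middle 72 above the pan's foot: it passes over the rim of a neighbouring pan but not past another handle
- pan_right_grip (a point): point in the middle of the green pan's wooden handle, 95 from the pan's centre line, 72 above its foot; axes as the pan's
- pan_right_end (a point): outer end of the green pan's handle, 130 from the pan's centre line; axes as the pan's
- pan_right_label (a point): centre of the green pan's barcode sticker (about 26 x 22), on the outside wall on the far side from the handle, 31 above the pan's foot, 48 from its centre line; it faces along the pan's -x; axes as the pan's
- scanner: pocket barcode scanner, 80 long x 36 wide x 22 high, black with grey nose, orange key on top, red window in the nose; 0.09 kg. Origin: centre of its underside, x towards the window, z up. Starts in its cradle; grasp it across its 36 mm width
- scanner_window (a point): centre of the scanner's window, 40 ahead of its origin and 11 above its underside; reads along +x, from 15 to 90 mm away; axes as the scanner's
- cradle: white charging cradle, fixed, 104 x 56, floor 8 above the desk, lip 12 high all round an inner floor of 94 x 46; origin: centre of its underside on the desk; the scanner lies in it with its x along the cradle's x
- coffee_glass: glass of coffee, 78 diameter, 88 high, origin centre of its foot; leave alone
There are look-alikes about, which are no part of the job. There is more than one size of the scanner; the one meant has the size given above.

How it is judged:
By the outcome, as a careful person would: the job done as asked, in the order asked, and still so for the second after the job is handed in, with the robot touching nothing.
Of pan_left, pan_middle, pan_right only 2 to 3 are there at a start; the rules pass over those that are not, and their reading is None.
At some moment in a run one of scanner may be knocked a few centimetres aside while the robot is not near it.
Once in a run the grip may slacken for a moment while it holds something.
It also fails if it takes over 210 s, if anything falls off the work surface, if the arm or the gripper's body presses on something with over 40 N, if the wrist force passes 120 N, or if a joint passes its speed limit or range.

## Working session

There is one attempt and no reset: what is moved stays moved. The work goes in short steps, Python scripts to look and compute and a shell command to move; the robot and the scene stay as the last step left them, time stands still between calls to the robot, and variables do not carry over. Pictures are saved under pics/ and viewed, at most 14 in all, crops included, and the job is handed in when it is done.

```bash
ls; mkdir -p pics; python3 - <<'E'
from cell import observe,cams,robot,models
import cv2,numpy as np
o=observe();print(o['time'],o['tool_pos'],o['tool_rot'],o['opening'])
ims=[]
for c in ('scene','side'):
    im=cams.read_camera(c);cv2.imwrite(f'pics/{c}0.png',im[:,:,::-1])
    for t in ['tray_bar','place_left','place_middle','place_right','pan_left','pan_left_end','pan_left_grip','pan_middle','pan_middle_end','pan_middle_grip','pan_right','pan_right_end','pan_right_grip','scanner','scanner_window','cradle','coffee_glass','riser']:
        if c=='side' and t in('place_left','place_right','place_middle','riser'): continue
        r=models.pinpoint(t,c)
        print(c,t,[(np.round(x['position'],3).tolist(),round(x['confidence'],2)) for x in r[:4]])
    print(np.round(cams.camera_model(c)['pose'],3).tolist(),cams.camera_model(c)['camera_matrix'][0])
E
```

```text
pics
0.0 [5.24865961e-01 4.11290921e-05 4.04034331e-01] [-3.14006405e+00 -2.22302984e-04  1.57078710e+00] 0.09164583413314523
scene tray_bar [([0.457, -0.04, 0.019], 0.6)]
scene place_left [([0.563, 0.094, 0.011], 0.65)]
scene place_middle [([0.48, -0.392, 0.003], 0.54)]
scene place_right [([0.567, -0.167, 0.011], 0.81), ([0.566, -0.031, 0.013], 0.22)]
scene pan_left [([0.568, 0.103, 0.014], 0.61)]
scene pan_left_end [([0.467, 0.185, 0.081], 0.64)]
scene pan_left_grip [([0.496, 0.161, 0.085], 0.55)]
scene pan_middle [([0.564, -0.042, 0.011], 0.65)]
scene pan_middle_end [([0.485, 0.058, 0.087], 0.93)]
scene pan_middle_grip [([0.503, 0.032, 0.085], 0.93)]
scene pan_right [([0.563, -0.176, 0.012], 0.66), ([0.471, -0.145, 0.082], 0.25), ([0.717, -0.036, -0.002], 0.2)]
scene pan_right_end [([0.44, -0.136, 0.084], 0.69)]
scene pan_right_grip [([0.469, -0.146, 0.079], 0.8)]
scene scanner [([0.481, -0.395, 0.003], 0.85), ([0.626, -0.432, 0.004], 0.69), ([0.532, -0.301, 0.001], 0.68), ([0.643, -0.305, -0.003], 0.62)]
scene scanner_window [([0.532, -0.332, 0.01], 0.7), ([0.664, -0.325, 0.007],
[... 986 characters left out ...]
, 0.74)]
side pan_right [([0.563, -0.173, 0.01], 0.89)]
side pan_right_end [([0.436, -0.137, 0.082], 0.8)]
side pan_right_grip [([0.472, -0.145, 0.083], 0.92)]
side scanner [([0.48, -0.395, 0.008], 0.92), ([0.636, -0.307, -0.002], 0.52), ([0.531, -0.302, -0.003], 0.51)]
side scanner_window [([0.521, -0.393, 0.019], 0.65), ([0.535, -0.331, 0.011], 0.55), ([0.665, -0.329, 0.009], 0.4)]
side cradle [([0.48, -0.397, 0.003], 0.87), ([0.48, 0.056, 0.084], 0.53)]
side coffee_glass [([0.566, -0.047, 0.011], 0.32), ([0.48, 0.056, 0.085], 0.24)]
[[0.948, -0.162, 0.276, 0.2], [-0.319, -0.459, 0.829, -1.309], [-0.008, -0.874, -0.486, 0.776], [0.0, 0.0, 0.0, 1.0]] [439.12385476   0.         250.53347149]
```

View pics/scene0.png

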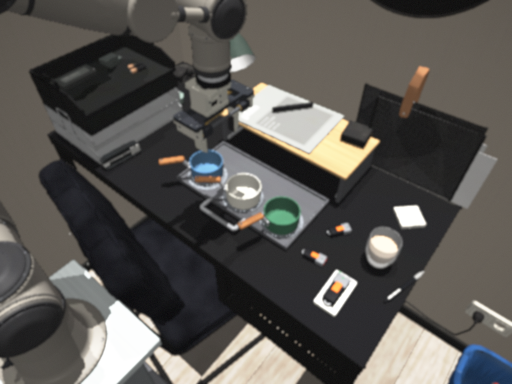

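View pics/side0.png

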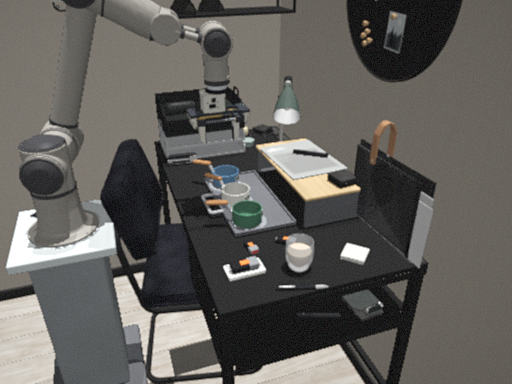

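Scene: pans blue (206,167), white (243,190) and green (282,215), with all handles pointing forward. Scanner candidates are in the cradle at (335,290), loose at (314,257) and loose at (340,230). The loose ones are shorter (window about 30 mm from the centre, against 40 mm), so I pick the cradle one. The glass is at (383,247).

```bash
cat > h.py <<'E'
from cell import observe,cams,robot,models
import cv2,numpy as np
def pp(cam,*ts,n=3):
    for t in ts:
        print(cam,t,[(np.round(x['position'],4).tolist(),round(x['confidence'],2)) for x in models.pinpoint(t,cam)[:n]])
def world(cam,uv,z,pose=None):
    m=cams.camera_model(cam);P=np.array(m['pose']) if pose is None else pose
    d=P[:3,:3]@np.linalg.solve(np.array(m['camera_matrix']),[uv[0],uv[1],1]);return P[:3,3]+d*(z-P[2,3])/d[2]
def snap(cam,f,crop=None,s=1):
    im=cams.read_camera(cam)[:,:,::-1]
    if crop: im=im[crop[1]:crop[3],crop[0]:crop[2]]
    cv2.imwrite('pics/'+f,cv2.resize(im,None,fx=s,fy=s,interpolation=cv2.INTER_CUBIC) if s!=1 else im)
def pix(cam,p):
    m=cams.camera_model(cam);q=np.linalg.inv(m['pose'])@np.r_[p,1];u=np.array(m['camera_matrix'])@q[:3];return np.round(u[:2]/u[2],1)
def st():
    o=observe();print(round(o['time'],2),np.round(o['tool_pos'],4),np.round(o['tool_rot'],4),'F',np.round(o['contact_force'],1),'open',round(o['opening'],4),'g',np.round(o['grip_force'],1),'q6',round(o['qpos'][5],2))
E
python3 - <<'E'
from h import *
snap('wrist','w0.png');print(np.round(cams.camera_model('wrist')['pose'],3).tolist())
pp('wrist','tray_bar','place_left','place_middle','place_right','pan_left','pan_left_end','pan_left_grip','pan_middle','pan_middle_end','pan_middle_grip','pan_right','pan_right_end','pan_right_grip','riser')
im=cams.read_camera('scene')[:,:,::-1][200:330,270:410];cv2.imwrite('pics/crop.png',cv2.resize(im,None,fx=4,fy=4))
E
```

```text
[[1.0, 0.0, -0.0, 0.525], [0.0, -0.964, -0.265, 0.071], [-0.0, 0.265, -0.964, 0.384], [0.0, 0.0, 0.0, 1.0]]
wrist tray_bar [([0.4592, -0.0423, 0.0245], 0.79)]
wrist place_left []
wrist place_middle [([0.5017, 0.0368, 0.0829], 0.55)]
wrist place_right [([0.5596, -0.1737, 0.0159], 0.66), ([0.4432, -0.1356, 0.0811], 0.6)]
wrist pan_left [([0.5664, 0.1016, 0.0113], 0.91)]
wrist pan_left_end []
wrist pan_left_grip [([0.4957, 0.164, 0.0836], 0.83)]
wrist pan_middle [([0.5606, -0.0433, 0.0193], 0.96)]
wrist pan_middle_end [([0.4831, 0.0562, 0.0817], 0.7), ([0.5039, 0.0335, 0.0831], 0.51)]
wrist pan_middle_grip [([0.5012, 0.0314, 0.0809], 0.6), ([0.4578, -0.0395, 0.0222], 0.16)]
wrist pan_right [([0.5577, -0.1766, 0.0138], 0.84), ([0.4822, 0.0589, 0.0817], 0.69)]
wrist pan_right_end []
wrist pan_right_grip [([0.4727, -0.1453, 0.0819], 0.6)]
wrist riser [([0.7207, -0.0341, 0.0037], 0.79), ([0.5024, 0.0356, 0.0839], 0.41), ([0.5591, -0.1726, 0.0135], 0.41)]
```

View pics/w0.png

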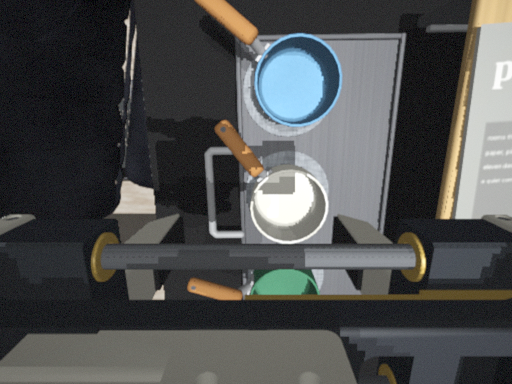

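View pics/crop.png

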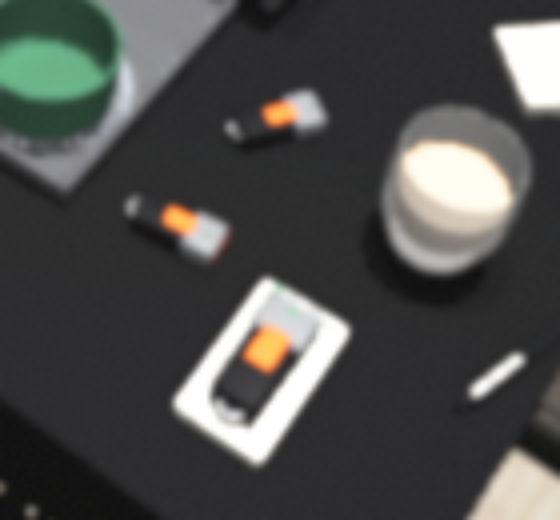

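The wrist view shows the tray front rim from (238,40) to (243,240), the bar from (209,155) to (212,232), and the pans slightly off their pads. The crop confirms that the cradle scanner is the larger one, with its nose away from the robot.

```bash
python3 - <<'E'
from h import *
for n,uv,z in [('rim',(238,40),.019),('rim',(243,240),.019),('riser',(472,20),.111),('riser',(441,215),.111),('bar',(209,155),.02),('bar',(212,232),.02),('back',(403,35),.019),('back',(385,225),.019),('blueL',(245,88),.012),('blueB',(283,135),.012),('whT',(286,151),.012),('whR',(328,190),.012),('left rim',(320,36),.019)]:
    print(n,np.round(world('wrist',uv,z),4))
def plan(pan,grip):
    d=np.array(grip)-pan;print(np.degrees(np.arctan2(d[1],d[0])),np.hypot(*d))
plan([.569,.102],[.495,.162]);plan([.564,-.0445],[.502,.0335]);plan([.562,-.175],[.4715,-.1455])
E
```

```text
rim [0.501  0.1534 0.019 ]
rim [ 0.5033 -0.1086  0.019 ]
riser [0.7133 0.1487 0.111 ]
riser [ 0.7182 -0.0344  0.111 ]
bar [0.46   0.0152 0.02  ]
bar [ 0.4592 -0.0956  0.02  ]
back [0.6977 0.1588 0.019 ]
back [ 0.7061 -0.0852  0.019 ]
blueL [0.5084 0.0997 0.012 ]
blueB [0.5582 0.0407 0.012 ]
whT [0.5628 0.0194 0.012 ]
whR [ 0.6232 -0.0353  0.012 ]
left rim [0.5989 0.1577 0.019 ]
140.9644871012531 0.09526804291051641
128.480198248343 0.09963934965664917
161.94574842850477 0.09518665872904676
```

```bash
python3 -m jog '[[[0.405,-0.075,0.2],-0.286,0.45],[[0.405,-0.075,0.2],-0.286,0.45],[[0.405,-0.075,0.2],-0.286,0.45],[[0.405,-0.075,0.2],-0.286,0.45],[[0.405,-0.075,0.2],-0.286,0.45],[[0.405,-0.075,0.3],-0.286,0.45],[[0.405,-0.075,0.395],-0.286,0.45],[[0.405,-0.075,0.395],-0.286,0.45],[[0.405,-0.075,0.395],-0.286,0.45]]' 25; python3 -c "
from h import *
st();snap('side','s1.png',(150,100,300,240),4)"
```

```text
time: 3.62
tool_pos: [0.4956, 0.1621, 0.2479]
tool_rot: [3.14, 0.001, 2.469]
contact_force: [-0.3, 0.6, -0.2]
opening: 0.0505
grip_force: 0.0
3.62 [0.4956 0.1621 0.2479] [3.1404e+00 1.2000e-03 2.4693e+00] F [-0.3  0.6 -0.2] open 0.0505 g 0.0 q6 -0.73
```

View pics/s1.png

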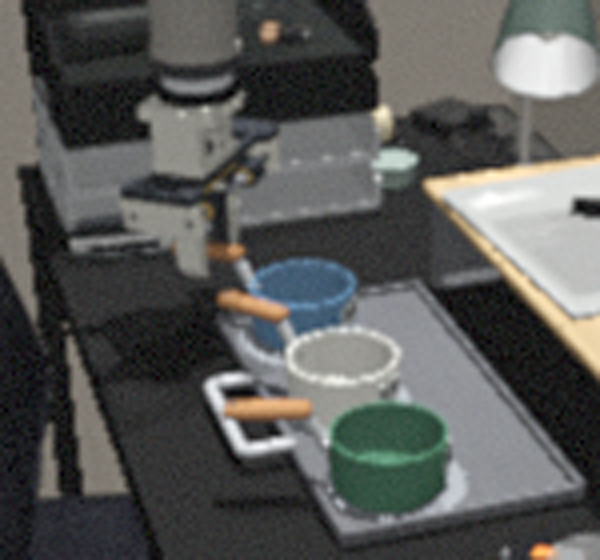

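The fingers straddle the blue handle at (235,245 in the crop), clear of the white one.

```bash
cat >> h.py <<'E'
def shares(cur,tgts):
    """cur,tgts: (x,y,z,yaw deg), tool down"""
    a=np.radians(cur[3]);ex=np.array([np.cos(a),np.sin(a)]);ey=np.array([np.sin(a),-np.cos(a)])
    for t in tgts:
        d=np.array(t[:2])-cur[:2]
        print([[round(float(v),3) for v in (d@ex/.4,d@ey/.4,(cur[2]-t[2])/.4)],round(-((t[3]-cur[3]))/180,3)])
def swing(cur,c0,c1,a0,a1,r,n,off=0,z=None):
    T=[]
    for k in range(1,n+1):
        s=k/n;a=a0+(a1-a0)*s;c=np.array(c0)*(1-s)+np.array(c1)*s;b=np.radians(a)
        T.append((*(c+r*np.array([np.cos(b),np.sin(b)])),z or cur[2],a+off))
    return T
E
python3 -m jog '[[[0,0,0],0,0.9],[[0,0,0],0,0.9],[[0,0,0],0,0.9],[[0,0,0],0,0.9]]' 30
python3 -c "
from h import *
for p in [(107,165),(180,112),(120,155)]: print(np.round(world('scene',p,0),3))
pp('side','pan_left','pan_left_end')
cur=(.4953,.1620,.247,141.5)
T=swing(cur,(.5695,.102),(.564,.0975),141.5,1.2,.0953,24)
shares(cur,T[:12]);print();shares(T[11],T[12:])"
```

```text
time: 4.18
tool_pos: [0.495, 0.162, 0.2469]
tool_rot: [-3.142, 0.0, 2.469]
contact_force: [-0.7, -0.2, 1.6]
opening: 0.0178
grip_force: 30.0
[0.409 0.37  0.   ]
[0.736 0.396 0.   ]
[0.462 0.376 0.   ]
side pan_left [([0.5713, 0.1026, 0.0074], 0.81)]
side pan_left_end [([0.4657, 0.1824, 0.0838], 0.79)]
[[-0.001, 0.022, 0.0], 0.032]
[[-0.005, 0.045, 0.0], 0.065]
[[-0.011, 0.068, 0.0], 0.097]
[[-0.019, 0.09, 0.0], 0.13]
[[-0.03, 0.111, 0.0], 0.162]
[[-0.043, 0.131, 0.0], 0.195]
[[-0.057, 0.149, 0.0], 0.227]
[[-0.074, 0.166, 0.0], 0.26]
[[-0.092, 0.181, 0.0], 0.292]
[[-0.112, 0.194, 0.0], 0.325]
[[-0.134, 0.205, 0.0], 0.357]
[[-0.156, 0.213, 0.0], 0.39]

[[-0.002, 0.024, 0.0], 0.032]
[[-0.006, 0.047, 0.0], 0.065]
[[-0.013, 0.071, 0.0], 0.097]
[[-0.022, 0.093, 0.0], 0.13]
[[-0.033, 0.114, 0.0], 0.162]
[[-0.047, 0.135, 0.0], 0.195]
[[-0.063, 0.153, 0.0], 0.227]
[[-0.08, 0.17, 0.0], 0.26]
[[-0.099, 0.186, 0.0], 0.292]
[[-0.12, 0.199, 0.0], 0.325]
[[-0.142, 0.21, 0.0], 0.357]
[[-0.165, 0.219, 0.0], 0.39]
```

```bash
python3 -m jog '[[[-0.001,0.022,0],0.032,0.9],[[-0.005,0.045,0],0.065,0.9],[[-0.011,0.068,0],0.097,0.9],[[-0.019,0.09,0],0.13,0.9],[[-0.03,0.111,0],0.162,0.9],[[-0.043,0.131,0],0.195,0.9],[[-0.057,0.149,0],0.227,0.9],[[-0.074,0.166,0],0.26,0.9],[[-0.092,0.181,0],0.292,0.9],[[-0.112,0.194,0],0.325,0.9],[[-0.134,0.205,0],0.357,0.9],[[-0.156,0.213,0],0.39,0.9]]'
python3 -m jog '[[[-0.002,0.024,0],0.032,0.9],[[-0.006,0.047,0],0.065,0.9],[[-0.013,0.071,0],0.097,0.9],[[-0.022,0.093,0],0.13,0.9],[[-0.033,0.114,0],0.162,0.9],[[-0.047,0.135,0],0.195,0.9],[[-0.063,0.153,0],0.227,0.9],[[-0.08,0.17,0],0.26,0.9],[[-0.099,0.186,0],0.292,0.9],[[-0.12,0.199,0],0.325,0.9],[[-0.142,0.21,0],0.357,0.9],[[-0.165,0.219,0],0.39,0.9]]'
python3 -c "
from h import *
snap('scene','a.png');pp('scene','pan_left','pan_left_grip','pan_left_end','place_left');snap('side','b.png');pp('side','pan_left','pan_left_grip','pan_left_end','place_left')
snap('scene','s2.png',(150,100,350,260),4)"
```

```text
time: 5.78
tool_pos: [0.5972, 0.1902, 0.2469]
tool_rot: [3.142, -0.001, 1.241]
contact_force: [-0.7, 2.3, 2.1]
opening: 0.0176
grip_force: 30.0
time: 7.28
tool_pos: [0.659, 0.0991, 0.247]
tool_rot: [-3.141, -0.001, 0.016]
contact_force: [0.7, 1.0, 1.6]
opening: 0.0176
grip_force: 30.0
scene pan_left [([0.5637, 0.0991, 0.0102], 0.75)]
scene pan_left_grip [([0.6634, 0.098, 0.0838], 0.62)]
scene pan_left_end [([0.6935, 0.1011, 0.0854], 0.79)]
scene place_left [([0.57, 0.0936, 0.0109], 0.66)]
side pan_left [([0.5655, 0.0955, 0.0081], 0.81)]
side pan_left_grip [([0.66, 0.0959, 0.0853], 0.91), ([0.5186, -0.3934, 0.017], 0.64)]
side pan_left_end [([0.689, 0.099, 0.0815], 0.69)]
side place_left [([0.5672, 0.092, 0.015], 0.98)]
```

View pics/s2.png

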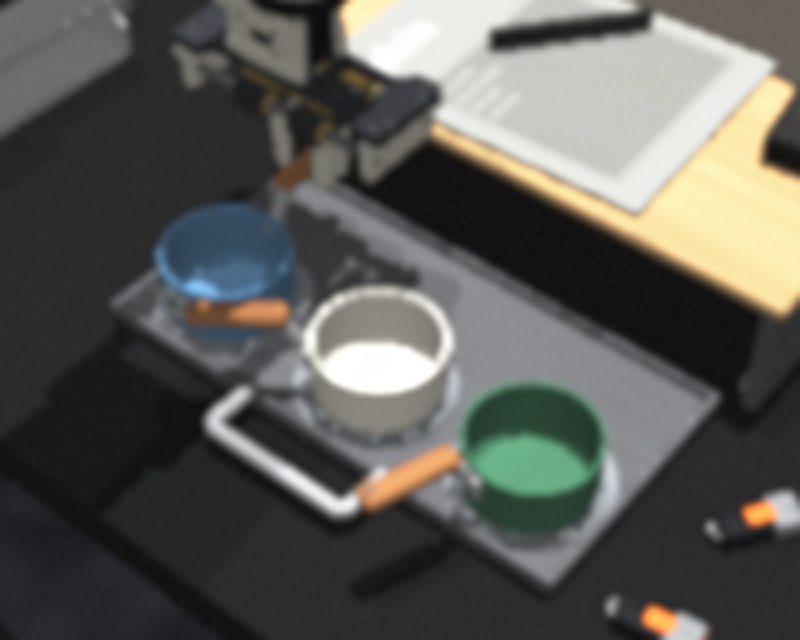

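Blue pan is at (228,260 in the crop) with its handle straight back. White and green are untouched.

```bash
python3 -c "
from h import *
cur=(.6592,.0993,.247,1.2)
shares(cur,[(.659,.0993,.33,1.2),(.502,.0335,.31,128.5),(.502,.0335,.247,128.5)])"
```

```text
[[-0.0, -0.0, -0.208], -0.0]
[[-0.396, 0.156, -0.158], -0.707]
[[-0.396, 0.156, 0.0], -0.707]
```

```bash
python3 -m jog '[[[0,0,0],0,0.4],[[0,0,0],0,0.4],[[0,0,-0.1],0,0.4],[[0,0,-0.2],0,0.4],[[-0.2,0.08,-0.2],-0.06,0.4],[[-0.396,0.156,-0.16],-0.11,0.4],[[-0.396,0.156,-0.16],-0.16,0.4],[[-0.396,0.156,-0.16],-0.21,0.4],[[-0.396,0.156,-0.16],-0.26,0.4],[[-0.396,0.156,-0.16],-0.31,0.4],[[-0.396,0.156,-0.16],-0.357,0.4]]'
python3 -m jog '[[[0,0,0],-0.05,0.4],[[0,0,0],-0.1,0.4],[[0,0,0],-0.15,0.4],[[0,0,0],-0.2,0.4],[[0,0,0],-0.25,0.4],[[0,0,0],-0.3,0.4],[[0,0,0],-0.35,0.4],[[0,0,0],-0.35,0.4]]'
python3 -c "
from h import *
st();cams.read_camera('side');pp('side','pan_middle','pan_middle_grip','pan_middle_end','pan_left','pan_left_end','place_left');cams.read_camera('wrist');pp('wrist','pan_middle','pan_middle_grip','pan_middle_end','place_left','pan_left','pan_left_end')"
```

```text
time: 9.2
tool_pos: [0.5012, 0.034, 0.3106]
tool_rot: [-3.141, -0.0, 1.145]
contact_force: [0.2, 0.4, 0.4]
opening: 0.055
grip_force: 0.0
time: 10.2
tool_pos: [0.5013, 0.034, 0.3106]
tool_rot: [-3.141, -0.001, 2.239]
contact_force: [0.2, 0.5, 0.4]
opening: 0.055
grip_force: 0.0
10.2 [0.5013 0.034  0.3106] [-3.1412e+00 -6.0000e-04  2.2387e+00] F [0.2 0.5 0.4] open 0.055 g 0.0 q6 -0.75
side pan_middle [([0.5719, -0.0435, 0.0118], 0.94)]
side pan_middle_grip [([0.483, -0.3918, 0.0094], 0.63), ([0.5112, 0.0333, 0.0851], 0.62), ([0.4757, -0.1423, 0.0824], 0.36)]
side pan_middle_end [([0.4875, 0.0589, 0.083], 0.95), ([0.5212, -0.393, 0.0161], 0.64), ([0.4448, -0.1335, 0.0814], 0.61)]
side pan_left [([0.5661, 0.0942, 0.0094], 0.68)]
side pan_left_end [([0.6916, 0.0987, 0.0826], 0.94), ([0.6279, -0.4294, -0.0008], 0.55)]
side place_left [([0.57, 0.0907, 0.0116], 0.73)]
wrist pan_middle [([0.5678, -0.0434, 0.0146], 0.6)]
wrist pan_middle_grip [([0.5098, 0.0331, 0.084], 0.63)]
wrist pan_middle_end [([0.4879, 0.0573, 0.0817], 0.95)]
wrist place_left []
wrist pan_left [([0.5607, 0.0979, 0.0137], 0.67)]
wrist pan_left_end []
```

```bash
python3 -m jog '[[[-0.016,0.012,0.08],0,0.4],[[-0.016,0.012,0.159],0,0.4],[[-0.016,0.012,0.159],0,0.4],[[-0.016,0.012,0.159],0,0.9],[[-0.016,0.012,0.159],0,0.9],[[-0.016,0.012,0.159],0,0.9],[[-0.016,0.012,0.159],0,0.9],[[-0.016,0.012,0.159],0,0.9]]'
python3 -c "
from h import *
st();cams.read_camera('side');pp('side','tray_bar','pan_middle','pan_middle_end','place_left','place_right');cams.read_camera('scene');pp('scene','tray_bar','pan_middle','pan_middle_end','place_right','place_left')
cams.read_camera('side');pp('side','tray_bar','place_left','pan_left')
"
```

```text
time: 11.9
tool_pos: [0.5093, 0.0318, 0.2475]
tool_rot: [3.141, 0.0, 2.24]
contact_force: [-0.2, 0.7, 3.6]
opening: 0.0178
grip_force: 30.0
11.9 [0.5093 0.0318 0.2475] [3.1410e+00 3.0000e-04 2.2399e+00] F [-0.2  0.7  3.6] open 0.0178 g 30.0 q6 -0.76
side tray_bar [([0.4669, -0.0408, 0.0171], 0.91)]
side pan_middle [([0.5701, -0.0461, 0.0118], 0.88)]
side pan_middle_end [([0.4872, 0.0546, 0.0836], 0.96), ([0.4666, -0.0412, 0.019], 0.58)]
side place_left [([0.5686, 0.0928, 0.014], 0.71), ([0.478, -0.1429, 0.0843], 0.45)]
side place_right [([0.5716, -0.174, 0.0103], 0.94)]
scene tray_bar [([0.4599, -0.04, 0.0161], 0.67)]
scene pan_middle [([0.5645, -0.0403, 0.0125], 0.83)]
scene pan_middle_end []
scene place_right [([0.5747, -0.1672, 0.0159], 0.62)]
scene place_left [([0.5697, 0.0969, 0.0116], 0.79), ([0.5204, -0.3948, 0.0175], 0.4)]
side tray_bar [([0.4685, -0.039, 0.0189], 0.71), ([0.5215, -0.3922, 0.0178], 0.68)]
side place_left [([0.5676, 0.0914, 0.0103], 0.93)]
side pan_left [([0.5626, 0.0986, 0.0061], 0.66)]
```

```bash
python3 -c "
from h import *
cur=(.5093,.0318,.2475,128.5)
T=swing(cur,(.5686,-.0428),(.571,-.0385),128.5,1.2,.0953,24)
shares(cur,T[:12]);print();shares(T[11],T[12:])"
```

```text
[[-0.001, 0.022, 0.0], 0.029]
[[-0.004, 0.045, 0.0], 0.059]
[[-0.009, 0.067, 0.0], 0.088]
[[-0.015, 0.088, 0.0], 0.118]
[[-0.024, 0.109, 0.0], 0.147]
[[-0.035, 0.128, 0.0], 0.177]
[[-0.047, 0.147, 0.0], 0.206]
[[-0.061, 0.164, 0.0], 0.236]
[[-0.076, 0.181, 0.0], 0.265]
[[-0.093, 0.195, 0.0], 0.295]
[[-0.111, 0.208, 0.0], 0.324]
[[-0.13, 0.219, 0.0], 0.354]

[[-0.001, 0.022, 0.0], 0.029]
[[-0.003, 0.044, 0.0], 0.059]
[[-0.008, 0.065, 0.0], 0.088]
[[-0.014, 0.086, 0.0], 0.118]
[[-0.023, 0.107, 0.0], 0.147]
[[-0.033, 0.126, 0.0], 0.177]
[[-0.045, 0.144, 0.0], 0.206]
[[-0.058, 0.161, 0.0], 0.236]
[[-0.073, 0.177, 0.0], 0.265]
[[-0.09, 0.191, 0.0], 0.295]
[[-0.108, 0.203, 0.0], 0.324]
[[-0.126, 0.214, 0.0], 0.354]
```

```bash
python3 -m jog '[[[-0.001,0.022,0],0.029,0.9],[[-0.004,0.045,0],0.059,0.9],[[-0.009,0.067,0],0.088,0.9],[[-0.015,0.088,0],0.118,0.9],[[-0.024,0.109,0],0.147,0.9],[[-0.035,0.128,0],0.177,0.9],[[-0.047,0.147,0],0.206,0.9],[[-0.061,0.164,0],0.236,0.9],[[-0.076,0.181,0],0.265,0.9],[[-0.093,0.195,0],0.295,0.9],[[-0.111,0.208,0],0.324,0.9],[[-0.13,0.219,0],0.354,0.9]]'
python3 -m jog '[[[-0.001,0.022,0],0.029,0.9],[[-0.003,0.044,0],0.059,0.9],[[-0.008,0.065,0],0.088,0.9],[[-0.014,0.086,0],0.118,0.9],[[-0.023,0.107,0],0.147,0.9],[[-0.033,0.126,0],0.177,0.9],[[-0.045,0.144,0],0.206,0.9],[[-0.058,0.161,0],0.236,0.9],[[-0.073,0.177,0],0.265,0.9],[[-0.09,0.191,0],0.295,0.9],[[-0.108,0.203,0],0.324,0.9],[[-0.126,0.214,0],0.354,0.9]]'
python3 -c "
from h import *
st()
for c in ('side','scene'):
  cams.read_camera(c);pp(c,'tray_bar','pan_middle','pan_middle_grip','pan_middle_end','place_middle','pan_left','pan_left_end','place_left','pan_right','pan_right_grip','pan_right_end','place_right')
cur=(.6663,-.0365,.2475,1.2)
shares(cur,[(.474,-.1445,.31,162)])"
```

```text
time: 14.2
tool_pos: [0.6104, 0.0453, 0.2471]
tool_rot: [-3.141, 0.0, 1.125]
contact_force: [-2.1, 0.9, 4.3]
opening: 0.0178
grip_force: 30.0
time: 15.7
tool_pos: [0.6665, -0.0369, 0.2475]
tool_rot: [-3.141, -0.003, 0.013]
contact_force: [1.3, 2.8, 3.5]
opening: 0.0177
grip_force: 30.0
15.7 [ 0.6665 -0.0369  0.2475] [-3.1415e+00 -2.5000e-03  1.2700e-02] F [1.3 2.8 3.5] open 0.0177 g 30.0 q6 1.39
side tray_bar [([0.4795, -0.039, 0.0204], 0.92)]
side pan_middle [([0.5738, -0.041, 0.015], 0.95)]
side pan_middle_grip [([0.5854, -0.1726, 0.008], 0.74), ([0.6691, -0.032, 0.0883], 0.7), ([0.5814, 0.0938, 0.0124], 0.68)]
side pan_middle_end [([0.7007, -0.0394, 0.0836], 0.56)]
side place_middle [([0.5882, -0.0407, 0.0109], 0.96), ([0.5807, 0.0942, 0.0063], 0.53), ([0.5335, 0.0946, 0.0378], 0.25)]
side pan_left [([0.5784, 0.0969, 0.0087], 0.86), ([0.6753, 0.0991, 0.086], 0.66), ([0.6295, -0.428, -0.0026], 0.44)]
side pan_left_end []
side place_left [([0.5817, 0.0942, 0.0116], 0.78)]
side pan_right [([0.5855, -0.1758, 0.0105], 0.61), ([0.4813, -0.3931, 0.0041], 0.19)]
side pan_right_grip [([0.4
[... 421 characters left out ...]
an_middle_grip [([0.6616, -0.0354, 0.0855], 0.87)]
scene pan_middle_end [([0.4585, -0.1367, 0.0872], 0.69)]
scene place_middle [([0.5861, -0.0338, 0.0148], 0.8)]
scene pan_left [([0.5764, 0.0983, 0.0132], 0.94), ([0.4808, -0.3951, -0.0033], 0.33)]
scene pan_left_end [([0.7087, 0.1025, 0.0834], 0.63), ([0.6763, 0.1018, 0.0848], 0.63)]
scene place_left [([0.583, 0.0944, 0.0117], 0.95)]
scene pan_right [([0.5798, -0.1775, 0.0119], 0.8)]
scene pan_right_grip [([0.4908, -0.1436, 0.0793], 0.62)]
scene pan_right_end [([0.4615, -0.1364, 0.085], 0.81), ([0.5255, 0.0953, 0.0427], 0.28), ([0.584, 0.0921, 0.0128], 0.22)]
scene place_right [([0.5858, -0.166, 0.01], 0.88)]
[[-0.486, 0.26, -0.156], -0.893]
```

```bash
python3 -m jog '[[[0,0,-0.003],0,0.9],[[0,0,-0.006],0,0.9],[[0,0,-0.006],0,0.9]]' 45
python3 -m jog '[[[0.007,0,0],0,0.9],[[0.014,0,0],0,0.9],[[0.021,0,0],0,0.9],[[0.028,0,0],0,0.9],[[0.035,0,0],0,0.9],[[0.035,0,0],0,0.9]]' 45
python3 -c "
from h import *
st()
for c in ('side','scene'):
  cams.read_camera(c);pp(c,'tray_bar','pan_middle','pan_middle_grip','pan_middle_end','place_middle','pan_left','place_left','pan_right','place_right',n=1)
"
```

```text
time: 17.38
tool_pos: [0.6654, -0.0367, 0.2485]
tool_rot: [-3.141, 0.003, 0.016]
contact_force: [-0.3, 0.4, -2.1]
opening: 0.0171
grip_force: 45.0
time: 18.12
tool_pos: [0.6801, -0.0367, 0.2495]
tool_rot: [3.142, -0.0, 0.016]
contact_force: [-0.0, -0.8, -1.8]
opening: 0.0179
grip_force: 45.0
18.12 [ 0.6801 -0.0367  0.2495] [ 3.1415e+00 -2.0000e-04  1.5800e-02] F [-0.  -0.8 -1.8] open 0.0179 g 45.0 q6 1.39
side tray_bar [([0.4825, -0.041, 0.0187], 0.8)]
side pan_middle [([0.5904, -0.0428, 0.0129], 0.76)]
side pan_middle_grip [([0.6793, -0.0368, 0.0897], 0.88)]
side pan_middle_end [([0.7144, -0.0376, 0.0838], 0.75)]
side place_middle [([0.5883, -0.0396, 0.0125], 0.65)]
side pan_left [([0.5768, 0.0968, 0.0077], 0.68)]
side place_left [([0.58, 0.0945, 0.0139], 0.63)]
side pan_right [([0.5814, -0.1758, 0.0131], 0.83)]
side place_right [([0.5866, -0.176, 0.0084], 0.55)]
scene tray_bar [([0.475, -0.0397, 0.0214], 0.76)]
scene pan_middle [([0.5814, -0.0392, 0.0132], 0.81)]
scene pan_middle_grip [([0.6763, -0.0361, 0.0852], 0.59)]
scene pan_middle_end [([0.7167, -0.0373, 0.0872], 0.9)]
scene place_middle [([0.5868, -0.0325, 0.0134], 0.79)]
scene pan_left [([0.5725, 0.0981, 0.0115], 0.56)]
scene place_left [([0.5849, 0.0949, 0.0127], 0.62)]
scene pan_right [([0.58, -0.1781, 0.0095], 0.58)]
scene place_right [([0.5876, -0.1645, 0.0136], 0.73)]
```

```bash
python3 -c "
from h import *
cur=(.6803,-.0367,.2495,.9)
shares(cur,[(.49,-.145,.31,-18)])"
python3 -m jog '[[[0,0,0.004],0,0.9],[[0,0,0.004],0,0.4],[[0,0,0.004],0,0.4],[[0,0,-0.1],0,0.4],[[0,0,-0.2],0,0.4]]'
```

```text
[[-0.48, 0.263, -0.151], 0.105]
time: 19.75
tool_pos: [0.6798, -0.0367, 0.3304]
tool_rot: [-3.141, 0.001, 0.016]
contact_force: [0.3, -0.3, 0.1]
opening: 0.052
grip_force: 0.0
```

```bash
python3 -m jog '[[[-0.24,0.13,0],0.05,0.4],[[-0.48,0.263,0.05],0.105,0.4],[[-0.48,0.263,0.05],0.105,0.4],[[-0.48,0.263,0.05],0.105,0.4],[[-0.48,0.263,0.05],0.105,0.4],[[-0.48,0.263,0.05],0.105,0.4]]' 45
python3 -c "
from h import *
st()
for c in ('wrist','scene','side'):
  cams.read_camera(c);pp(c,'pan_right','pan_right_grip','pan_right_end','pan_middle',n=1)
"
```

```text
time: 20.5
tool_pos: [0.4903, -0.1449, 0.3101]
tool_rot: [-3.141, -0.002, -0.314]
contact_force: [-0.1, 0.5, 0.0]
opening: 0.0552
grip_force: 0.0
20.5 [ 0.4903 -0.1449  0.3101] [-3.1415e+00 -1.7000e-03 -3.1440e-01] F [-0.1  0.5  0. ] open 0.0552 g 0.0 q6 1.45
wrist pan_right [([0.5804, -0.1748, 0.0159], 0.96)]
wrist pan_right_grip [([0.492, -0.1441, 0.0828], 0.75)]
wrist pan_right_end [([0.4588, -0.1382, 0.0783], 0.81)]
wrist pan_middle [([0.5857, -0.0394, 0.0169], 0.76)]
scene pan_right [([0.5825, -0.1784, 0.012], 0.7)]
scene pan_right_grip [([0.4888, -0.1444, 0.0826], 0.63)]
scene pan_right_end [([0.4596, -0.135, 0.0875], 0.8)]
scene pan_middle [([0.5822, -0.0402, 0.0114], 0.89)]
side pan_right [([0.5816, -0.178, 0.0108], 0.98)]
side pan_right_grip [([0.6817, -0.0367, 0.0885], 0.65)]
side pan_right_end [([0.4575, -0.1338, 0.0798], 0.76)]
side pan_middle [([0.5886, -0.0408, 0.0166], 0.58)]
```

```bash
python3 -m jog '[[[0,0,0.08],0,0.4],[[0,0,0.157],0,0.4],[[0,0,0.157],0,0.4],[[0,0,0.157],0,0.9],[[0,0,0.157],0,0.9],[[0,0,0.157],0,0.9],[[0,0,0.157],0,0.9],[[0,0,0.157],0,0.9],[[0,0,0.153],0,0.9],[[0,0,0.151],0,0.9],[[0,0,0.151],0,0.9]]' 45
python3 -c "
from h import *
st()
cur=(.4903,-.1447,.2495,-18)
T=swing(cur,(.581,-.1745),(.588,-.172),162,361.2,.0953,34,off=-180)
for k in (0,12,24): shares(cur if k==0 else T[k-1],T[k:k+12]);print()"
```

```text
time: 22.62
tool_pos: [0.4894, -0.1448, 0.2489]
tool_rot: [-3.141, 0.001, -0.314]
contact_force: [0.3, -0.3, -2.4]
opening: 0.0177
grip_force: 45.0
22.62 [ 0.4894 -0.1448  0.2489] [-3.1414e+00  9.0000e-04 -3.1410e-01] F [ 0.3 -0.3 -2.4] open 0.0177 g 45.0 q6 1.45
[[0.002, 0.025, 0.0], -0.033]
[[0.006, 0.049, 0.0], -0.065]
[[0.013, 0.072, 0.0], -0.098]
[[0.022, 0.094, 0.0], -0.13]
[[0.033, 0.116, 0.0], -0.163]
[[0.046, 0.136, 0.0], -0.195]
[[0.062, 0.155, 0.0], -0.228]
[[0.079, 0.172, 0.0], -0.26]
[[0.098, 0.187, 0.0], -0.293]
[[0.119, 0.201, 0.0], -0.325]
[[0.141, 0.212, 0.0], -0.358]
[[0.164, 0.221, 0.0], -0.391]

[[0.002, 0.025, 0.0], -0.033]
[[0.006, 0.049, 0.0], -0.065]
[[0.013, 0.073, 0.0], -0.098]
[[0.021, 0.096, 0.0], -0.13]
[[0.033, 0.118, 0.0], -0.163]
[[0.046, 0.139, 0.0], -0.195]
[[0.062, 0.158, 0.0], -0.228]
[[0.079, 0.176, 0.0], -0.26]
[[0.098, 0.192, 0.0], -0.293]
[[0.119, 0.206, 0.0], -0.325]
[[0.141, 0.218, 0.0], -0.358]
[[0.163, 0.228, 0.0], -0.391]

[[0.001, 0.025, 0.0], -0.033]
[[0.005, 0.049, 0.0], -0.065]
[[0.011, 0.074, 0.0], -0.098]
[[0.019, 0.097, 0.0], -0.13]
[[0.03, 0.119, 0.0], -0.163]
[[0.043, 0.14, 0.0], -0.195]
[[0.058, 0.16, 0.0], -0.228]
[[0.074, 0.178, 0.0], -0.26]
[[0.093, 0.194, 0.0], -0.293]
[[0.113, 0.209, 0.0], -0.325]
```

```bash
python3 -m jog '[[[0.002,0.025,0],-0.033,0.9],[[0.006,0.049,0],-0.065,0.9],[[0.013,0.072,0],-0.098,0.9],[[0.022,0.094,0],-0.13,0.9],[[0.033,0.116,0],-0.163,0.9],[[0.046,0.136,0],-0.195,0.9],[[0.062,0.155,0],-0.228,0.9],[[0.079,0.172,0],-0.26,0.9],[[0.098,0.187,0],-0.293,0.9],[[0.119,0.201,0],-0.325,0.9],[[0.141,0.212,0],-0.358,0.9],[[0.164,0.221,0],-0.391,0.9]]'
python3 -m jog '[[[0.002,0.025,0],-0.033,0.9],[[0.006,0.049,0],-0.065,0.9],[[0.013,0.073,0],-0.098,0.9],[[0.021,0.096,0],-0.13,0.9],[[0.033,0.118,0],-0.163,0.9],[[0.046,0.139,0],-0.195,0.9],[[0.062,0.158,0],-0.228,0.9],[[0.079,0.176,0],-0.26,0.9],[[0.098,0.192,0],-0.293,0.9],[[0.119,0.206,0],-0.325,0.9],[[0.141,0.218,0],-0.358,0.9],[[0.163,0.228,0],-0.391,0.9]]'
python3 -m jog '[[[0.001,0.025,0],-0.033,0.9],[[0.005,0.049,0],-0.065,0.9],[[0.011,0.074,0],-0.098,0.9],[[0.019,0.097,0],-0.13,0.9],[[0.03,0.119,0],-0.163,0.9],[[0.043,0.14,0],-0.195,0.9],[[0.058,0.16,0],-0.228,0.9],[[0.074,0.178,0],-0.26,0.9],[[0.093,0.194,0],-0.293,0.9],[[0.113,0.209,0],-0.325,0.9],[[0.113,0.209,0],-0.325,0.9]]'
python3 -c "
from h import *
st()
for c in ('side','scene'):
  cams.read_camera(c);pp(c,'tray_bar','pan_right','pan_right_grip','pan_right_end','place_right','pan_middle','place_middle','pan_left','place_left',n=1)
snap('scene','s3.png',(150,100,350,260),4)
"
```

```text
time: 24.12
tool_pos: [0.5248, -0.2495, 0.2488]
tool_rot: [-3.141, 0.0, 0.918]
contact_force: [0.4, 0.1, -3.1]
opening: 0.0175
grip_force: 45.0
time: 25.62
tool_pos: [0.637, -0.253, 0.2486]
tool_rot: [3.142, -0.0, 2.146]
contact_force: [0.1, -0.2, -2.2]
opening: 0.0171
grip_force: 45.0
time: 27.0
tool_pos: [0.6826, -0.1693, 0.2486]
tool_rot: [3.141, -0.001, -3.119]
contact_force: [-0.2, 0.4, -2.0]
opening: 0.0173
grip_force: 45.0
27.0 [ 0.6826 -0.1693  0.2486] [ 3.1413e+00 -7.0000e-04 -3.1193e+00] F [-0.2  0.4 -2. ] open 0.0173 g 45.0 q6 -1.95
side tray_bar [([0.481, -0.0383, 0.0184], 0.82)]
side pan_right [([0.5914, -0.1714, 0.0139], 0.6)]
side pan_right_grip [([0.6838, -0.1658, 0.0822], 0.91)]
side pan_right_end []
side place_right [([0.5842, -0.1748, 0.0092], 0.62)]
side pan_middle [([0.5877, -0.0389, 0.0115], 0.76)]
side place_middle [([0.5883, -0.1702, 0.0146], 0.6)]
side pan_left [([0.5778, 0.0947, 0.0072], 0.74)]
side place_left [([0.58, 0.0945, 0.013], 0.74)]
scene tray_bar [([0.5386, -0.1737, 0.0453], 0.63)]
scene pan_right [([0.5878, -0.1734, 0.0125], 0.63)]
scene pan_right_grip [([0.6813, -0.1672, 0.0827], 0.91)]
scene pan_right_end [([0.7231, -0.169, 0.0852], 0.73)]
scene place_right [([0.5867, -0.1675, 0.0102], 0.88)]
scene pan_middle [([0.585, -0.0364, 0.013], 0.66)]
scene place_middle [([0.5856, -0.0338, 0.012], 0.59)]
scene pan_left [([0.573, 0.0958, 0.0111], 0.89)]
scene place_left [([0.5833, 0.0944, 0.0129], 0.72)]
```

View pics/s3.png

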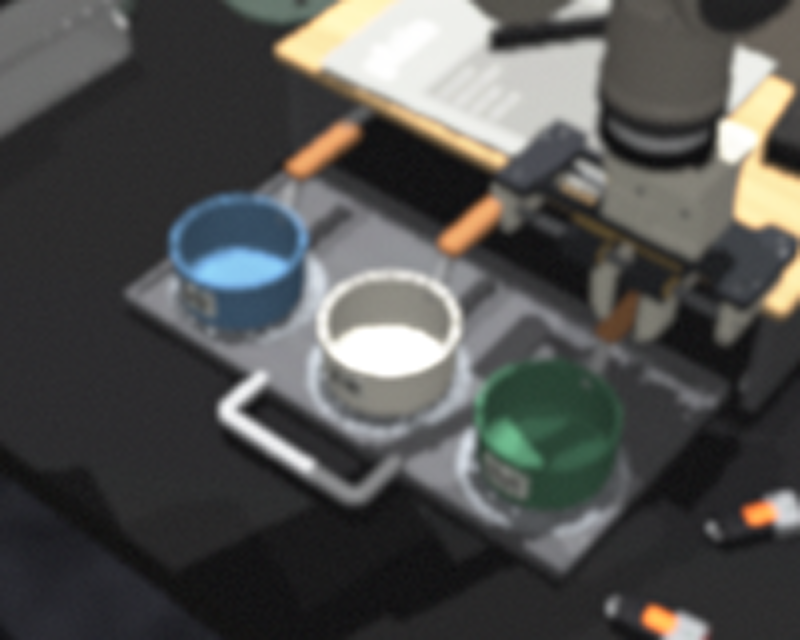

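Handles all point back. White is centred on its pad at (390,345); blue sits a few mm forward of its pad at (240,265). I'll release green and then nudge blue back.

```bash
python3 -m jog '[[[0,0,0.004],0,0.9],[[0,0,0.004],0,0.4],[[0,0,0.004],0,0.4],[[0,0,-0.1],0,0.4],[[0,0,-0.2],0,0.4],[[0.006,0.22,-0.2],0,0.4],[[0.016,0.45,-0.2],0,0.4],[[0.016,0.67,-0.2],0,0.4],[[0.016,0.67,-0.2],0,0.4],[[0.016,0.67,-0.2],0,0.4],[[0.016,0.67,-0.2],0,0.4]]'
python3 -c "
from h import *
st()
for c in ('side','scene','wrist'):
  cams.read_camera(c);pp(c,'pan_left','pan_left_grip','pan_left_end','place_left','pan_right','pan_right_end',n=1)
"
```

```text
time: 29.42
tool_pos: [0.6701, 0.0988, 0.3293]
tool_rot: [-3.141, 0.0, -3.117]
contact_force: [-0.0, -1.0, 0.2]
opening: 0.055
grip_force: 0.0
29.43 [0.6701 0.0988 0.3293] [-3.1412e+00  3.0000e-04 -3.1173e+00] F [-0.  -1.   0.2] open 0.055 g 0.0 q6 -1.56
side pan_left [([0.5778, 0.0964, 0.0084], 0.67)]
side pan_left_grip [([0.6718, 0.0988, 0.0841], 0.75)]
side pan_left_end [([0.7043, 0.0976, 0.0844], 0.69)]
side place_left [([0.5869, 0.0932, 0.0122], 0.63)]
side pan_right [([0.5906, -0.1735, 0.01], 0.81)]
side pan_right_end [([0.7182, -0.1685, 0.0832], 0.58)]
scene pan_left [([0.5744, 0.1003, 0.0087], 0.84)]
scene pan_left_grip [([0.6754, 0.0975, 0.0867], 0.75)]
scene pan_left_end [([0.7063, 0.1048, 0.0851], 0.9)]
scene place_left [([0.581, 0.0962, 0.0114], 0.87)]
scene pan_right [([0.5877, -0.1738, 0.009], 0.84)]
scene pan_right_end [([0.7235, -0.1688, 0.0868], 0.91)]
wrist pan_left [([0.5725, 0.0968, 0.0159], 0.91)]
wrist pan_left_grip [([0.6711, 0.1018, 0.0869], 0.74)]
wrist pan_left_end [([0.7073, 0.098, 0.0852], 0.79)]
wrist place_left []
wrist pan_right []
wrist pan_right_end []
```

```bash
python3 -m jog '[[[0,0,0.1],0,0.4],[[0,0,0.204],0,0.4],[[0,0,0.204],0,0.4],[[0,0,0.204],0,0.9],[[0,0,0.204],0,0.9],[[0,0,0.204],0,0.9],[[0,0,0.204],0,0.9],[[0,0,0.204],0,0.9],[[0,0,0.2],0,0.9],[[0,0,0.198],0,0.9],[[0,0,0.198],0,0.9]]' 45
python3 -m jog '[[[-0.005,-0.002,0],0,0.9],[[-0.01,-0.004,0],0,0.9],[[-0.015,-0.006,0],0,0.9],[[-0.02,-0.008,0],0,0.9],[[-0.02,-0.008,0],0,0.9],[[-0.02,-0.008,0.004],0,0.9],[[-0.02,-0.008,0.004],0,0.4],[[-0.02,-0.008,0.004],0,0.4],[[-0.02,-0.008,-0.1],0,0.4],[[-0.02,-0.008,-0.2],0,0.4]]' 45
python3 -c "
from h import *
st()
for c in ('side','scene','wrist'):
  cams.read_camera(c);pp(c,'pan_left','pan_left_end','place_left','cradle','scanner','scanner_window',n=1)
"
```

```text
time: 31.85
tool_pos: [0.6702, 0.0977, 0.2496]
tool_rot: [-3.141, -0.0, -3.12]
contact_force: [0.7, 0.2, -2.0]
opening: 0.0179
grip_force: 44.9
time: 33.1
tool_pos: [0.6782, 0.0948, 0.3308]
tool_rot: [3.142, -0.001, -3.12]
contact_force: [0.5, -0.3, 0.4]
opening: 0.0527
grip_force: 0.0
33.1 [0.6782 0.0948 0.3308] [ 3.1416e+00 -7.0000e-04 -3.1195e+00] F [ 0.5 -0.3  0.4] open 0.0527 g 0.0 q6 -1.57
side pan_left [([0.589, 0.0915, 0.0068], 0.58)]
side pan_left_end [([0.7167, 0.0965, 0.0812], 0.63)]
side place_left [([0.58, 0.0934, 0.0112], 0.87)]
side cradle [([0.4795, -0.397, -0.0023], 0.65)]
side scanner [([0.6367, -0.3035, -0.0039], 0.63)]
side scanner_window [([0.5195, -0.3863, 0.0179], 0.85)]
scene pan_left [([0.5833, 0.0941, 0.0104], 0.83)]
scene pan_left_end [([0.7158, 0.098, 0.0856], 0.59)]
scene place_left [([0.5822, 0.0943, 0.0115], 0.67)]
scene cradle [([0.4786, -0.3975, -0.0007], 0.82)]
scene scanner [([0.4813, -0.3929, 0.0062], 0.82)]
scene scanner_window [([0.5191, -0.3903, 0.0178], 0.71)]
wrist pan_left [([0.5835, 0.0943, 0.0136], 0.66)]
wrist pan_left_end [([0.7172, 0.0962, 0.0863], 0.83)]
wrist place_left []
wrist cradle [([0.6816, 0.0994, 0.0872], 0.67)]
wrist scanner [([0.7171, -0.0364, 0.0023], 0.74)]
wrist scanner_window [([0.5838, -0.0361, 0.0172], 0.68)]
```

```bash
python3 -m jog '[[[0.06,-0.15,0],0,0.3],[[0.13,-0.3,0],0,0.3],[[0.19,-0.45,0],0,0.3],[[0.26,-0.6,0],0,0.3],[[0.26,-0.6,0],0,0.3],[[0.26,-0.6,0],0,0.3]]'
python3 -m jog '[[[0.06,-0.15,0],0,0.3],[[0.13,-0.3,0],0,0.3],[[0.19,-0.45,0],0,0.3],[[0.26,-0.612,0],0,0.3],[[0.26,-0.612,0],0,0.3],[[0.26,-0.612,0],0,0.3],[[0.26,-0.612,0],0,0.3]]'
python3 -c "
from h import *
st()
snap('wrist','w2.png');pp('wrist','scanner','scanner_window','cradle','coffee_glass',n=3)
for c in ('scene','side'): cams.read_camera(c);pp(c,'scanner','scanner_window','cradle',n=1)
"
```

```text
time: 34.9
tool_pos: [0.5795, -0.148, 0.3302]
tool_rot: [3.141, 0.001, -3.121]
contact_force: [0.1, 0.6, 0.1]
opening: 0.0644
grip_force: 0.0
time: 35.78
tool_pos: [0.4823, -0.3925, 0.3299]
tool_rot: [3.141, 0.0, -3.117]
contact_force: [0.3, -0.3, 0.4]
opening: 0.064
grip_force: 0.0
35.77 [ 0.4823 -0.3925  0.3299] [ 3.1407e+00  2.0000e-04 -3.1171e+00] F [ 0.3 -0.3  0.4] open 0.064 g 0.0 q6 -2.4
wrist scanner [([0.5287, -0.2993, 0.004], 0.95), ([0.4733, -0.39, 0.0084], 0.85), ([0.6429, -0.3048, -0.0025], 0.48)]
wrist scanner_window [([0.5161, -0.3898, 0.0163], 0.55)]
wrist cradle [([0.4836, -0.3957, -0.0008], 0.6)]
wrist coffee_glass [([0.6269, -0.4299, -0.0019], 0.66)]
scene scanner [([0.4825, -0.3902, 0.0015], 0.73)]
scene scanner_window [([0.5201, -0.3927, 0.021], 0.89)]
scene cradle [([0.4823, -0.3968, -0.001], 0.86)]
side scanner [([0.4755, -0.3881, 0.0083], 0.7)]
side scanner_window [([0.5182, -0.3899, 0.0175], 0.82)]
side cradle [([0.4781, -0.3951, 0.0006], 0.89)]
```

View pics/w2.png

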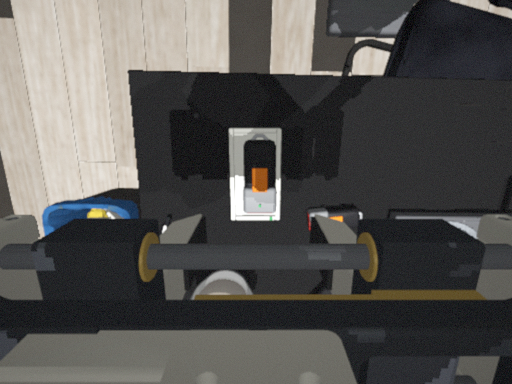

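The cradle spans (229,128) to (281,220) in the wrist view, with the scanner at (260,175), roughly parallel. The glass is at (222,290) and the small look-alike at (335,215).

```bash
python3 - <<'E'
from h import *
im=cams.read_camera('wrist');P=np.array(cams.camera_model('wrist')['pose'])
g=im.astype(int);sub=g[110:235,215:300]
white=(sub.min(2)>110).astype(np.uint8)
n,l,s,c=cv2.connectedComponentsWithStats(white);k=1+np.argmax(s[1:,4])
pts=cv2.findContours((l==k).astype(np.uint8),cv2.RETR_EXTERNAL,cv2.CHAIN_APPROX_NONE)[0][0][:,0]+[215,110]
W=np.array([world('wrist',p,.012,P)[:2] for p in pts],np.float32);r=cv2.minAreaRect(W*1000);print('cradle',r)
org=((sub[...,0]>150)&(sub[...,2]<90)).astype(np.uint8)
n,l,s,c=cv2.connectedComponentsWithStats(org);k=1+np.argmax(s[1:,4]);pts=np.argwhere(l==k)[:,::-1]+[215,110]
W=np.array([world('wrist',p,.031,P)[:2] for p in pts],np.float32);print('key',cv2.minAreaRect(W*1000),W.mean(0))
for row in range(140,215,8): # scanner edges
    x=im[row,225:290].astype(int).mean(1);dx=np.diff(x);print(row,''.join(f'{int(v):4d}' for v in x[::2]))
E
```

```text
cradle ((479.8433837890625, -395.4113464355469), (104.29678344726562, 57.60600280761719), 1.2588272094726562)
key ((479.5733642578125, -390.636474609375), (23.580289840698242, 15.720183372497559), 1.2571141719818115) [ 0.479053  -0.3911675]
140   26   4  13 137 163 144 162 162 160 162 163 165 162 138 126 105 101 135 138 138 115 102 114 137 150 163 161 152 161 103  21  20  20
148   18  26  14 138 160 145 161 162 162 163 118  14  24  32  33  19  29  28  37  30  33  21  24  24  32  19  47 158 160  81  14  25  18
156   24  27  23 106 160 148 160 163 162 163 123  26  22  32  27  31  28  30  20  23  28  34  25  28  29  17  42 161 160  68  23  19  29
164   24  25  27  80 160 153 159 161 161 161 129  21  17  30  28  16  31  26  24  28  24  29  28  13  23  26  52 159 157  57  27  23  27
172   18  14  29  57 157 156 155 163 163 182 151  28  39  35  46  95  91  89  93  89  84  89  65  27  25  23  57 161 155  41  19  18  14
180   39  47  47 109 255 255 249 255 255 255 248  61  23  42  49  87  87  87  83  81  86  88  68  27  15  23 115 255 255  81  42  49  42
188   43  49  46  76 255 255 253 255 255 255 239  63  60  65  74  91  87  84  90  83  89  94  75  68  67  58 121 255 255  72  42  46  42
196   49  50  49  55 254 255 255 255 255 255 213 177 205 206 207 200 196 195 194 195 195 195 194 194 191 187 151 254 246  70  49  53  53
204   46  50  54  42 254 255 250 255 255 255 217 177 207 209 208 209 211 211 210 209 211 211 211 210 212 202 171 255 232  58  53  52  45
212   52  49  53  45 250 255 237 255 255 255 250 177 197 198 198 200 199 197 199 198 200 200 199 198 199 192 195 255 221  45  48  51  52
```

```bash
python3 -m jog '[[[0.006,0.004,0.15],0,0.3],[[0.006,0.004,0.28],0,0.3],[[0.006,0.004,0.341],0,0.3],[[0.006,0.004,0.341],0,0.3],[[0.006,0.004,0.341],0,0.8],[[0.006,0.004,0.341],0,0.8],[[0.006,0.004,0.341],0,0.8],[[0.006,0.004,0.341],0,0.8],[[0.006,0.004,0.28],0,0.8],[[0.006,0.004,0.2],0,0.8],[[0.006,0.004,0.2],0,0.8]]' 35
python3 -c "
from h import *
st()
for c in ('wrist','side','scene'): cams.read_camera(c);pp(c,'scanner','scanner_window',n=2)
for c in ('side','scene'): cams.read_camera(c);pp(c,'pan_left_label','pan_middle_label','pan_right_label',n=1)
snap('side','s4.png',(180,150,340,290),4)
"
```

```text
time: 37.85
tool_pos: [0.4791, -0.3935, 0.2525]
tool_rot: [-3.138, 0.004, -3.12]
contact_force: [0.8, -0.2, -1.3]
opening: 0.0355
grip_force: 35.0
37.85 [ 0.4791 -0.3935  0.2525] [-3.1375  0.0037 -3.1195] F [ 0.8 -0.2 -1.3] open 0.0355 g 35.0 q6 -2.4
wrist scanner [([0.475, -0.3912, 0.0666], 0.57)]
wrist scanner_window []
side scanner [([0.4803, -0.3896, 0.0638], 0.53), ([0.6379, -0.3043, -0.0052], 0.4)]
side scanner_window [([0.6628, -0.327, 0.0105], 0.65), ([0.5202, -0.3894, 0.0712], 0.44)]
scene scanner [([0.4793, -0.3924, 0.0587], 0.65), ([0.5279, -0.3009, 0.0029], 0.62)]
scene scanner_window [([0.5178, -0.3919, 0.0719], 0.59), ([0.5362, -0.3337, 0.0104], 0.59)]
side pan_left_label [([0.5804, 0.0958, 0.0124], 0.69)]
side pan_middle_label []
side pan_right_label []
scene pan_left_label [([0.5339, 0.0958, 0.0443], 0.89)]
scene pan_middle_label [([0.5365, -0.0412, 0.0454], 0.86)]
scene pan_right_label [([0.5392, -0.1742, 0.0401], 0.69)]
```

View pics/s4.png

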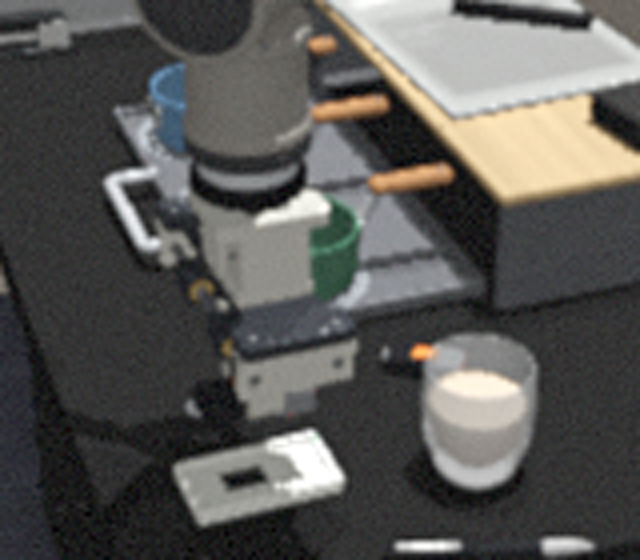

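The scanner is held over the empty cradle and is level, with its nose at (300,405 in the crop). Next I travel high to the left pan.

```bash
python3 -m jog '[[[0,0,-0.1],0,0.8],[[0,0,-0.2],0,0.8],[[0.005,0.1,-0.2],0,0.8],[[0.01,0.2,-0.2],0,0.8],[[0.015,0.3,-0.2],0,0.8],[[0.02,0.4,-0.2],0,0.8],[[0.023,0.5,-0.2],0,0.8],[[0.023,0.6,-0.2],0,0.8],[[0.023,0.6,-0.2],0,0.8]]'
python3 -m jog '[[[0,0.1,0],0,0.8],[[0.005,0.2,0],0,0.8],[[0.01,0.3,0],0,0.8],[[0.015,0.4,0],0,0.8],[[0.02,0.5,0],0,0.8],[[0.023,0.616,0],0,0.8],[[0.023,0.616,0.06],0,0.8],[[0.023,0.616,0.14],0,0.8],[[0.023,0.616,0.14],0,0.8]]'
python3 -c "
from h import *
st()
for c in ('wrist','side','scene'): cams.read_camera(c);pp(c,'scanner','scanner_window','pan_left_label',n=2)
snap('side','s5.png',(150,120,310,260),4)
"
```

```text
time: 39.88
tool_pos: [0.4639, -0.151, 0.3302]
tool_rot: [3.141, -0.0, -3.116]
contact_force: [0.9, -1.1, -0.8]
opening: 0.0357
grip_force: 35.0
time: 41.0
tool_pos: [0.4492, 0.0925, 0.2725]
tool_rot: [-3.141, -0.004, -3.12]
contact_force: [-0.6, 0.1, -0.2]
opening: 0.0354
grip_force: 35.0
41.0 [0.4492 0.0925 0.2725] [-3.1413 -0.0041 -3.1199] F [-0.6  0.1 -0.2] open 0.0354 g 35.0 q6 -1.56
wrist scanner [([0.4463, 0.0941, 0.0841], 0.68)]
wrist scanner_window [([0.488, 0.0921, 0.0958], 0.87)]
wrist pan_left_label []
side scanner [([0.5314, -0.3058, 0.0005], 0.61), ([0.4497, 0.0964, 0.0877], 0.43)]
side scanner_window [([0.4919, 0.0939, 0.0963], 0.51), ([0.663, -0.3247, 0.0065], 0.48)]
side pan_left_label []
scene scanner [([0.6407, -0.3024, -0.0003], 0.8), ([0.531, -0.3017, 0.0015], 0.68)]
scene scanner_window [([0.5346, -0.3333, 0.01], 0.79), ([0.4899, 0.0953, 0.0972], 0.57)]
scene pan_left_label [([0.5365, 0.0927, 0.0406], 0.75)]
```

View pics/s5.png

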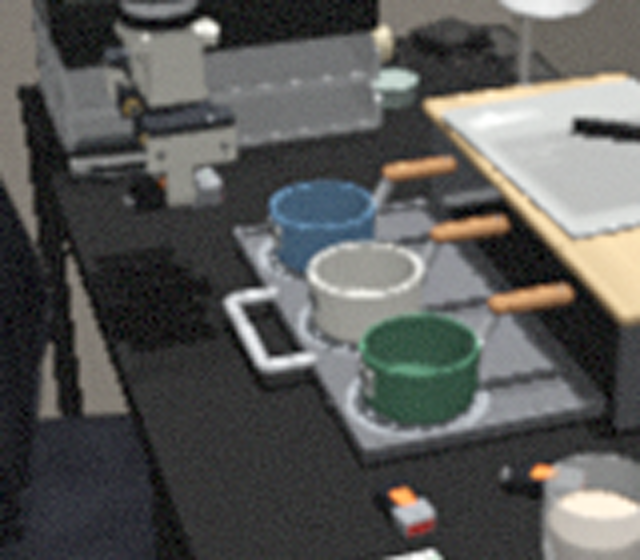

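The scanner is level in front of the blue pan, with its nose at (205,185 in the crop). I'll lower it to label height and hold.

```bash
python3 -m jog '[[[0,0,0.07],0,0.8],[[0,0,0.134],0,0.8],[[0,0,0.134],0,0.8],[[0,0,0.134],0,0.8]]'
python3 -c "
from h import *
for c in ('wrist','side','scene'): cams.read_camera(c);pp(c,'scanner_window','pan_left_label',n=2)
"
python3 -m jog '[[[0,0,0],0,0.8],[[0,0,0],0,0.8],[[0,0,0],0,0.8],[[0,0,0],0,0.8],[[0,0,0],0,0.8],[[0,0,0],0,0.8],[[0,0,0],0,0.8],[[0,0,0],0,0.8],[[0,0,0],0,0.8],[[0,0,0],0,0.8],[[0,0,0],0,0.8],[[0,0,0],0,0.8]]'
python3 -c "
from h import *
st();shares((.4495,.0927,.219,-178.7),[(.453,-.0408,.219,-178.7),(.455,-.1748,.219,-178.7)])"
```

```text
time: 42.15
tool_pos: [0.4499, 0.093, 0.221]
tool_rot: [3.142, 0.001, -3.12]
contact_force: [0.2, 0.9, -0.6]
opening: 0.036
grip_force: 35.0
wrist scanner_window [([0.4885, 0.0923, 0.0431], 0.79)]
wrist pan_left_label []
side scanner_window [([0.5368, -0.3309, 0.0081], 0.62), ([0.6632, -0.3241, 0.0081], 0.45)]
side pan_left_label []
scene scanner_window [([0.5878, -0.1737, 0.0083], 0.53), ([0.6619, -0.3268, 0.0089], 0.51)]
scene pan_left_label [([0.5383, 0.0929, 0.0445], 0.82), ([0.6299, -0.4301, 0.0022], 0.24)]
time: 44.1
tool_pos: [0.4495, 0.093, 0.2203]
tool_rot: [-3.142, 0.0, -3.12]
contact_force: [0.3, -0.1, -0.5]
opening: 0.0355
grip_force: 35.0
44.1 [0.4495 0.093  0.2203] [-3.1416  0.     -3.1196] F [ 0.3 -0.1 -0.5] open 0.0355 g 35.0 q6 -1.56
[[-0.001, -0.334, 0.0], -0.0]
[[0.001, -0.669, 0.0], -0.0]
```

```bash
python3 -m jog '[[[0,-0.1,0],0,0.8],[[0,-0.2,0],0,0.8],[[0,-0.3,0],0,0.8],[[-0.001,-0.334,0],0,0.8],[[-0.001,-0.334,0],0,0.8],[[-0.001,-0.334,0],0,0.8],[[-0.001,-0.334,0],0,0.8]]'
python3 -c "
from h import *
for c in ('wrist','side','scene'): cams.read_camera(c);pp(c,'scanner_window','pan_middle_label',n=2)
"
python3 -m jog '[[[0,0,0],0,0.8],[[0,0,0],0,0.8],[[0,0,0],0,0.8],[[0,0,0],0,0.8],[[0,0,0],0,0.8],[[0,0,0],0,0.8],[[0,0,0],0,0.8],[[0,0,0],0,0.8],[[0,0,0],0,0.8],[[0,0,0],0,0.8],[[0,0,0],0,0.8],[[0,0,0],0,0.8]]'
```

```text
time: 44.98
tool_pos: [0.4528, -0.0396, 0.2203]
tool_rot: [3.141, -0.0, -3.118]
contact_force: [-0.8, -0.4, -0.3]
opening: 0.0355
grip_force: 35.0
wrist scanner_window [([0.4914, -0.0435, 0.0427], 0.78)]
wrist pan_middle_label []
side scanner_window [([0.5337, -0.3313, 0.009], 0.62), ([0.492, -0.0389, 0.042], 0.58)]
side pan_middle_label [([0.5359, -0.0381, 0.0462], 0.57), ([0.5902, -0.0406, 0.0127], 0.54)]
scene scanner_window [([0.6658, -0.3251, 0.0076], 0.7), ([0.5311, -0.3334, 0.008], 0.54)]
scene pan_middle_label [([0.5367, -0.0411, 0.0444], 0.56), ([0.4815, -0.3987, -0.0006], 0.41)]
time: 46.92
tool_pos: [0.4528, -0.0406, 0.2203]
tool_rot: [3.142, 0.0, -3.12]
contact_force: [0.1, 0.4, -1.1]
opening: 0.0356
grip_force: 35.0
```

```bash
python3 -m jog '[[[0,-0.1,0],0,0.8],[[0,-0.2,0],0,0.8],[[0,-0.3,0],0,0.8],[[0.002,-0.335,0],0,0.8],[[0.002,-0.335,0],0,0.8],[[0.002,-0.335,0],0,0.8],[[0.002,-0.335,0],0,0.8]]'
python3 -c "
from h import *
for c in ('wrist','side','scene'): cams.read_camera(c);pp(c,'scanner_window','pan_right_label',n=2)
"
python3 -m jog '[[[0,0,0],0,0.8],[[0,0,0],0,0.8],[[0,0,0],0,0.8],[[0,0,0],0,0.8],[[0,0,0],0,0.8],[[0,0,0],0,0.8],[[0,0,0],0,0.8],[[0,0,0],0,0.8],[[0,0,0],0,0.8],[[0,0,0],0,0.8],[[0,0,0],0,0.8],[[0,0,0],0,0.8]]'
```

```text
time: 47.8
tool_pos: [0.455, -0.1735, 0.2203]
tool_rot: [3.141, -0.0, -3.118]
contact_force: [1.4, 0.8, -0.2]
opening: 0.0356
grip_force: 35.0
wrist scanner_window [([0.494, -0.1743, 0.0411], 0.96), ([0.5323, -0.3271, 0.0118], 0.94)]
wrist pan_right_label []
side scanner_window [([0.4937, -0.171, 0.0426], 0.64), ([0.6644, -0.3262, 0.0081], 0.41)]
side pan_right_label [([0.5371, -0.1781, 0.046], 0.96), ([0.5901, -0.0391, 0.0118], 0.53)]
scene scanner_window [([0.5332, -0.3308, 0.0093], 0.8), ([0.4944, -0.1734, 0.0416], 0.76)]
scene pan_right_label [([0.5421, -0.1727, 0.0425], 0.59)]
time: 49.75
tool_pos: [0.455, -0.1746, 0.2203]
tool_rot: [-3.142, 0.0, -3.12]
contact_force: [0.3, 0.1, -0.3]
opening: 0.0356
grip_force: 35.0
```

```bash
python3 -m jog '[[[0,0,-0.07],0,0.8],[[0,0,-0.12],0,0.8],[[-0.01,-0.1,-0.12],0,0.8],[[-0.02,-0.2,-0.12],0,0.8],[[-0.03,-0.3,-0.12],0,0.8],[[-0.04,-0.4,-0.12],0,0.8],[[-0.052,-0.5,-0.12],0,0.8],[[-0.052,-0.553,-0.12],0,0.8],[[-0.052,-0.553,-0.05],0,0.8],[[-0.052,-0.553,-0.05],0,0.8],[[-0.052,-0.553,-0.05],0,0.8]]'
python3 -c "
from h import *
st()
for c in ('wrist','side','scene'): cams.read_camera(c);pp(c,'scanner_window','scanner','cradle',n=2)
snap('wrist','w3.png')
"
```

```text
time: 51.12
tool_pos: [0.4809, -0.3952, 0.2409]
tool_rot: [-3.141, 0.0, -3.119]
contact_force: [-0.7, 0.5, 0.0]
opening: 0.0357
grip_force: 35.0
51.12 [ 0.4809 -0.3952  0.2409] [-3.1414e+00  3.0000e-04 -3.1193e+00] F [-0.7  0.5  0. ] open 0.0357 g 35.0 q6 -2.4
wrist scanner_window [([0.5184, -0.3955, 0.0619], 0.84)]
wrist scanner [([0.4788, -0.3939, 0.0531], 0.64)]
wrist cradle []
side scanner_window [([0.523, -0.397, 0.0651], 0.45), ([0.6622, -0.3297, 0.0088], 0.43)]
side scanner [([0.4788, -0.3931, 0.0569], 0.77)]
side cradle [([0.4789, -0.3972, 0.0052], 0.95)]
scene scanner_window [([0.5206, -0.3944, 0.0617], 0.56), ([0.532, -0.3345, 0.0103], 0.39)]
scene scanner [([0.482, -0.3947, 0.0456], 0.9), ([0.5299, -0.2991, 0.0034], 0.63)]
scene cradle [([0.4808, -0.3974, 0.0006], 0.78)]
```

View pics/w3.png

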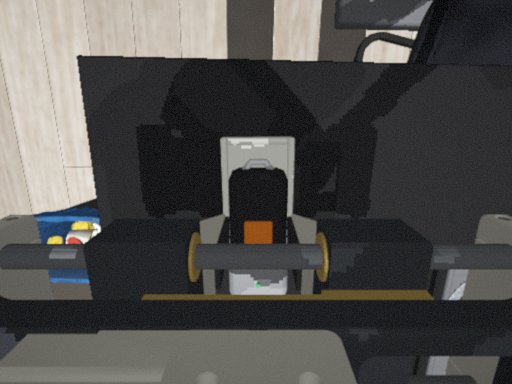

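The scanner is centred and parallel above the cradle: scanner at (258,215), cradle from (221,137) to (294,215).

```bash
python3 -m jog '[[[0,-0.001,0.05],0,0.8],[[0,-0.001,0.09],0,0.8],[[0,-0.001,0.105],0,0.8],[[0,-0.001,0.11],0,0.8],[[0,-0.001,0.113],0,0.8],[[0,-0.001,0.113],0,0.8]]'
```

```text
time: 52.52
tool_pos: [0.4808, -0.3958, 0.1955]
tool_rot: [-3.141, 0.001, -3.12]
contact_force: [0.6, -0.5, -1.4]
opening: 0.0356
grip_force: 35.0
```

```bash
python3 -m jog '[[[0,0,0.003],0,0.8],[[0,0,0.005],0,0.8],[[0,0,0.005],0,0.8]]'
```

```text
time: 52.9
tool_pos: [0.4808, -0.3958, 0.1945]
tool_rot: [-3.141, 0.001, -3.12]
contact_force: [-0.9, 1.4, 7.6]
opening: 0.0358
grip_force: 35.0
```

Contact is made (7.6 N). Releasing now.

```bash
python3 -m jog '[[[0,0,-0.001],0,0.55],[[0,0,-0.001],0,0.45],[[0,0,-0.001],0,0.4],[[0,0,-0.001],0,0.4],[[0,0,-0.1],0,0.4],[[0,0,-0.2],0,0.4],[[0,0,-0.34],0,0.4],[[0,0,-0.34],0,0.4]]'
python3 - <<'E'
from h import *
st()
im=cams.read_camera('wrist');P=np.array(cams.camera_model('wrist')['pose']);cv2.imwrite('pics/w4.png',cv2.resize(im[100:240,190:330,::-1],None,fx=4,fy=4))
pp('wrist','scanner','scanner_window','cradle',n=2)
sub=im.astype(int)[110:235,215:300]
for nm,m,z in(('cradle',sub.min(2)>110,.012),('key',(sub[...,0]>60)&(sub[...,2]<sub[...,0]*.5),.031)):
    n,l,s,c=cv2.connectedComponentsWithStats(m.astype(np.uint8));k=1+np.argmax(s[1:,4]);pts=np.argwhere(l==k)[:,::-1]+[215,110]
    W=np.array([world('wrist',p,z,P)[:2] for p in pts],np.float32);print(nm,cv2.minAreaRect(W*1000))
for c in ('side','scene'): cams.read_camera(c);pp(c,'tray_bar',n=1)
E
```

```text
time: 53.9
tool_pos: [0.4814, -0.3964, 0.3343]
tool_rot: [-3.134, 0.007, -3.119]
contact_force: [0.4, -0.1, -0.5]
opening: 0.0551
grip_force: 0.0
53.9 [ 0.4814 -0.3964  0.3343] [-3.1341  0.0068 -3.1194] F [ 0.4 -0.1 -0.5] open 0.0551 g 0.0 q6 -2.4
wrist scanner [([0.4797, -0.3929, 0.006], 0.63), ([0.527, -0.2997, 0.0033], 0.59)]
wrist scanner_window [([0.5325, -0.3284, 0.0089], 0.62), ([0.5165, -0.3971, 0.0188], 0.57)]
wrist cradle []Traceback (most recent call last):
  File "<stdin>", line 8, in <module>
  File "h.py", line 7, in world
    m=cams.camera_model(cam);P=np.array(m['pose']) if pose is None else pose
ValueError: time passes only in moves, steps and waits
```

View pics/w4.png

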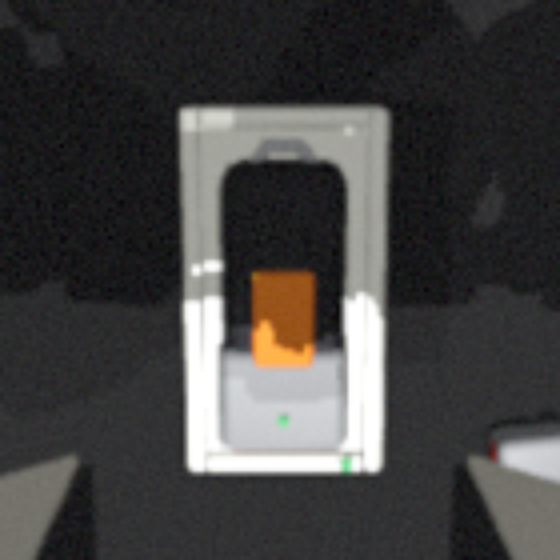

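The scanner lies flat and square in the cradle at (284,310 in the crop). Next I close the fingers and go to the tray bar.

```bash
python3 -m jog '[[[0.03,0.15,0],0,1],[[0.06,0.3,0],0,1],[[0.08,0.45,0],0,1],[[0.097,0.6,0.05],0,1],[[0.097,0.75,0.085],0,1],[[0.097,0.893,0.085],0,1],[[0.097,0.893,0.085],0,1],[[0.097,0.893,0.2],0,1],[[0.097,0.893,0.3],0,1],[[0.097,0.893,0.366],0,1],[[0.097,0.893,0.366],0,1]]' 10
python3 -c "
from h import *
st()
for c in ('side','scene'): cams.read_camera(c);pp(c,'tray_bar','scanner','scanner_window','pan_left','pan_middle','pan_right',n=1)
"
```

```text
time: 55.48
tool_pos: [0.4334, -0.04, 0.1809]
tool_rot: [3.14, -0.005, -3.121]
contact_force: [0.4, 0.2, -0.7]
opening: 0.0005
grip_force: 0.0
55.48 [ 0.4334 -0.04    0.1809] [ 3.1403 -0.0047 -3.1205] F [ 0.4  0.2 -0.7] open 0.0005 g 0.0 q6 -1.86
side tray_bar [([0.4814, -0.0389, 0.0208], 0.94)]
side scanner [([0.482, -0.392, 0.0094], 0.8)]
side scanner_window [([0.5233, -0.3958, 0.0171], 0.9)]
side pan_left [([0.5852, -0.0379, 0.0154], 0.72)]
side pan_middle [([0.588, -0.042, 0.0147], 0.6)]
side pan_right [([0.4775, -0.0368, 0.0166], 0.61)]
scene tray_bar [([0.4757, -0.0365, 0.02], 0.75)]
scene scanner [([0.4821, -0.3945, 0.0048], 0.96)]
scene scanner_window [([0.5183, -0.3949, 0.0146], 0.82)]
scene pan_left [([0.5342, -0.0398, 0.0452], 0.59)]
scene pan_middle [([0.5832, -0.0413, 0.0149], 0.62)]
scene pan_right [([0.5903, -0.1701, 0.0151], 0.97)]
```

```bash
python3 -m jog '[[[-0.02,0,-0.011],0,1],[[-0.04,0,-0.011],0,1],[[-0.055,0,-0.011],0,1],[[-0.07,0,-0.011],0,1],[[-0.085,0,-0.011],0,1],[[-0.105,0,-0.011],0,1],[[-0.13,0,-0.011],0,1],[[-0.155,0,-0.011],0,1],[[-0.18,0,-0.011],0,1],[[-0.205,0,-0.011],0,1],[[-0.23,0,-0.011],0,1],[[-0.255,0,-0.011],0,1]]'
python3 -m jog '[[[-0.025,0,0],0,1],[[-0.05,0,0],0,1],[[-0.075,0,0],0,1],[[-0.1,0,0],0,1],[[-0.125,0,0],0,1],[[-0.15,0,0],0,1],[[-0.175,0,0],0,1],[[-0.2,0,0],0,1],[[-0.22,0,0],0,1],[[-0.24,0,0],0,1],[[-0.25,0,0],0,1]]'
python3 -c "
from h import *
st()
for c in ('side','scene'): cams.read_camera(c);pp(c,'tray_bar','pan_left','pan_middle','pan_right','scanner',n=1)
snap('scene','s6.png',(150,80,400,300),3)
"
```

```text
time: 57.68
tool_pos: [0.5366, -0.0372, 0.1871]
tool_rot: [-3.142, -0.0, -3.12]
contact_force: [-2.3, -1.4, -0.9]
opening: 0.0004
grip_force: 1.5
time: 59.05
tool_pos: [0.6365, -0.0349, 0.1872]
tool_rot: [3.142, 0.001, -3.12]
contact_force: [-2.2, -2.1, 1.4]
opening: 0.0001
grip_force: 1.3
59.05 [ 0.6365 -0.0349  0.1872] [ 3.1415e+00  5.0000e-04 -3.1196e+00] F [-2.2 -2.1  1.4] open 0.0001 g 1.3 q6 -1.77
side tray_bar [([0.6533, -0.0375, 0.0198], 0.93)]
side pan_left [([0.7622, 0.0963, 0.0086], 0.71)]
side pan_middle [([0.7618, -0.0367, 0.0124], 0.58)]
side pan_right [([0.7654, -0.1708, 0.012], 0.84)]
side scanner [([0.6377, -0.308, -0.0011], 0.65)]
scene tray_bar [([0.651, -0.0354, 0.0213], 0.7)]
scene pan_left [([0.7598, 0.0966, 0.0105], 0.45)]
scene pan_middle [([0.7584, -0.0345, 0.0108], 0.6)]
scene pan_right [([0.7626, -0.1718, 0.0106], 0.97)]
scene scanner [([0.5322, -0.302, 0.0012], 0.6)]
```

View pics/s6.png

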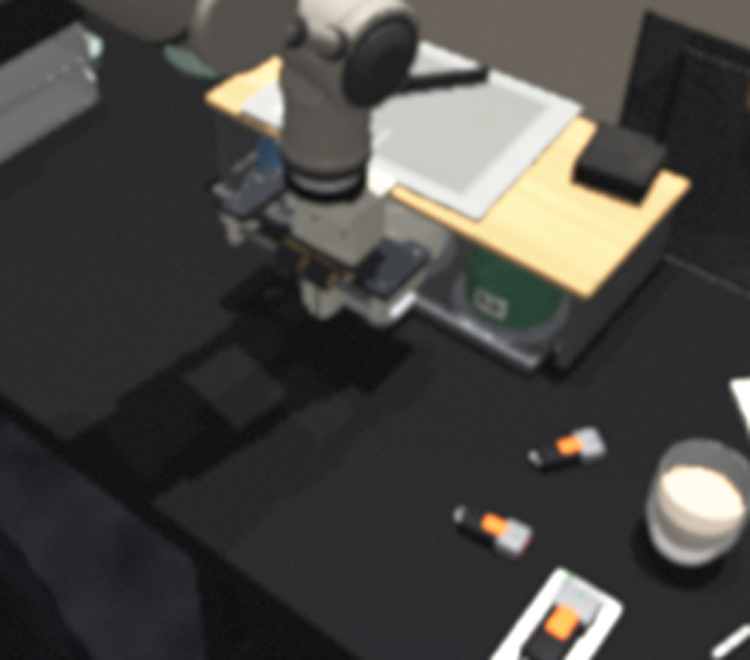

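The tray is nearly in, with green upright at (510,285 in the crop). About 33 mm to go.

```bash
python3 -m jog '[[[-0.012,0,0],0,1],[[-0.024,0,0],0,1],[[-0.036,0,0],0,1],[[-0.048,0,0],0,1],[[-0.058,0,0],0,1],[[-0.066,0,0],0,1],[[-0.07,0,0],0,1],[[-0.073,0,0],0,1]]'
python3 -m jog '[[[-0.002,0,0],0,1],[[-0.004,0,0],0,1],[[-0.006,0,0],0,1],[[-0.008,0,0],0,1],[[-0.008,0,0],0,1]]'
```

```text
time: 60.7
tool_pos: [0.6641, -0.0345, 0.187]
tool_rot: [3.142, -0.005, -3.12]
contact_force: [-12.0, -2.4, 6.0]
opening: 0.0003
grip_force: 5.8
time: 61.32
tool_pos: [0.6654, -0.0345, 0.187]
tool_rot: [3.141, -0.011, -3.119]
contact_force: [-20.2, -2.7, 12.9]
opening: 0.0005
grip_force: 10.3
```

```bash
python3 -m jog '[[[0.02,0,0],0,1],[[0.1,0,0],0,1],[[0.2,0,-0.1],0,1],[[0.3,0,-0.3],0,1],[[0.4,0,-0.5],0,1],[[0.4,0,-0.5],0,1],[[0.4,0,-0.5],0,1],[[0.4,0,-0.5],0,1]]'
python3 - <<'E'
from h import *
st()
for c in ('side','scene','wrist'): cams.read_camera(c);pp(c,'tray_bar','riser','pan_left','pan_middle','pan_right','scanner','scanner_window','cradle',n=1)
a=cams.read_camera('scene')[80:340,150:420,::-1];b=cams.read_camera('wrist')[:,:,::-1]
cv2.imwrite('pics/f.png',np.hstack([cv2.resize(a,(400,385)),cv2.resize(b,(400,385))]))
E
```

```text
time: 62.32
tool_pos: [0.5086, -0.0377, 0.387]
tool_rot: [-3.142, 0.001, -3.12]
contact_force: [-0.2, 0.2, 0.1]
opening: 0.0006
grip_force: 0.0
62.33 [ 0.5086 -0.0377  0.387 ] [-3.1416e+00  1.4000e-03 -3.1195e+00] F [-0.2  0.2  0.1] open 0.0006 g 0.0 q6 -1.82
side tray_bar [([0.6811, -0.0375, 0.0179], 0.58)]
side riser [([0.7245, -0.0358, 0.0009], 0.82)]
side pan_left [([0.4816, -0.3934, 0.0051], 0.63)]
side pan_middle [([0.7927, -0.0378, 0.0147], 0.58)]
side pan_right [([0.7826, 0.0945, 0.0116], 0.7)]
side scanner [([0.4821, -0.3921, 0.0085], 0.74)]
side scanner_window [([0.5224, -0.3946, 0.0203], 0.62)]
side cradle [([0.479, -0.3938, 0.0018], 0.86)]
scene tray_bar [([0.6767, -0.0355, 0.0218], 0.81)]
scene riser [([0.7169, -0.0326, 0.0004], 0.84)]
scene pan_left []
scene pan_middle [([0.7827, -0.0357, 0.0126], 0.64)]
scene pan_right [([0.7857, -0.0344, 0.0115], 0.26)]
scene scanner [([0.4814, -0.3948, 0.0035], 0.84)]
scene scanner_window [([0.5343, -0.3328, 0.0065], 0.76)]
scene cradle [([0.4769, -0.3986, 0.0005], 0.96)]
wrist tray_bar []
wrist riser []
wrist pan_left []
wrist pan_middle []
wrist pan_right []
wrist scanner [([0.5258, -0.2996, 0.0044], 0.78)]
wrist scanner_window [([0.6614, -0.3258, 0.0109], 0.67)]
wrist cradle []
```

View pics/f.png

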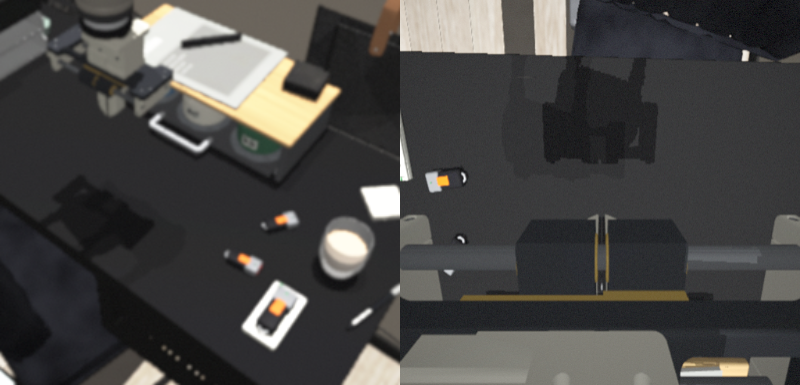

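```bash
python3 -c "
from h import *
print(robot.hand_in())"
```

```text
the job is handed in; nothing more can be done
None
```

I handed the job in at about 62 s: all three pans have their handles straight back on their pads, the scanner is flat and square in its cradle, and the tray was pushed to a firm stop, level with the riser's front to within about 2–3 mm by camera; I held the scanner for over 1 s at each barcode from left to right, but the robot gives no sign that a read registered.

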